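# Clear the mitre box and set its stop for the next length

### The job

Make the mitre box ready for the next batch: lift the end gate until its keyholes let it off the two studs and stand it on the bench, then push all the offcuts along the bed with the scraper block (not with the fingers) so that they drop off the open end into the white tray, and stand the scraper upright on the bench again. Turn the black knob until the pointer of the length stop stands opposite the brass marker, and hang the gate back on its studs, fully down. Leave the cork sanding block alone.

Things in the scene. Friction and masses are not known exactly. Their poses are not given: they have to be found in the camera images.
- mitre_box: fixed wooden mitre box; origin under its centre on the bench, x across the channel (away from the robot), y along it. Plywood bed 224 x 320 mm, top at z = 112 mm; walls with saw kerfs at x = 92 to 112 and -92 to -112 mm rise 40 mm above the bed, channel 184 mm wide. Left end (y = +160 mm) open; right end (y = -160 mm) closed by the end gate, over the tray
- bed_mid (a point): middle of the bed's top face; axes as the mitre box
- stud_near (a point): on the axis of the near headed stud, under its head, at (-102, -169, 134) mm in the box's frame. The studs stick out of the ends of the two walls towards -y of the box: shank 7 mm thick, 9 mm long between wall end and head; head 13 mm across, 4 mm thick
- stud_far (a point): the same on the far stud, at (102, -169, 134) mm in the box's frame
- end_gate: folded aluminium end gate, 0.35 kg; origin under the middle of the plate, at the underside of its foot. Plate 248 (x) x 4 (y) x 80 mm (z); foot lip 4 mm thick from y = +2 to -58 mm, on which it stands by itself. Hanging, its origin is at (0, -164.5, 81.5) mm in the box's frame, same axes, about 3 mm of play along y. To unhook: raise 24 mm, then draw 15 mm or more towards -y of the box
- gate_slot (a point): on the gate, upper end of the near keyhole, which is upside down: wide hole 19 mm across, centred 28.5 mm above the gate's origin, narrow slot 9 mm wide from there up to 56 mm; keyholes at x = -102 and +102 mm of the gate
- gate_grip (a point): middle of the gate's dark wooden grip, at (0, 0, 98) mm in the gate's frame. Grip 70 mm (x) x 24 mm (y), z 66 to 116 mm, on the top edge of the plate
- pointer_tip (a point): tip of the dark pointer of the length stop, over the rule on the rail behind the far wall (rail x 112 to 140 mm, z up to 152 mm; stop block 34 mm wide, its flipped-back arm reaching z = 201 mm and x = 185 mm, in the box's frame)
- stop_knob (a joint): black knob with a round base 46 mm across and an upright bar grip 44 x 14 mm, 30 mm high, on the grey housing at the left end of the rail; rad, 0 when the bar lies along x of the box, positive anticlockwise from above. Moves the length stop 12 mm per rad, anticlockwise towards the knob (+y of the box); stays where it is left; turns with about 0.07 N m; range -4.5 to 4 rad
- knob_grip (a point): on the knob's axis at the height to grip its bar: 30 mm above the housing's top, 8 mm below the knob's top; x axis along the bar
- scraper: scraper block of light wood with steel sole, 0.3 kg, stands upright on the bench left of the box (the bench in front of it is free, its front edge at x = 0.32 m); origin at the centre of its sole. Foot 112 mm (x) x 40 mm (y) x 24 mm high; grip on top 70 mm (x) x 24 mm (y), z 24 to 68 mm
- scraper_grip (a point): middle of the scraper's grip, 50 mm above the sole
- offcut_0: batten offcut with a mitred end, 68 x 34 x 18 mm, on the bed; origin under its middle
- offcut_1: square batten offcut, 64 x 34 x 18 mm, on the bed; origin under its middle
- offcut_2: batten offcut with a mitred end, 68 x 34 x 18 mm, on the bed; origin under its middle
- offcut_3: batten offcut with a mitred end, 68 x 34 x 18 mm, on the bed; origin under its middle
- offcut_4: square batten offcut, 64 x 34 x 18 mm, on the bed; origin under its middle
- offcut_5: batten offcut with a mitred end, 68 x 34 x 18 mm, on the bed; origin under its middle
- drip_tray: white tray, 222 mm (x) x 322 mm (y) x 88 mm high, open top, fixed under the open end of the bed, its long side across the box; origin under its centre. Inside about 162 x 256 mm
- mark_tip (a point): tip of the brass marker (14 mm wide) clipped on top of the far wall, facing the pointer; the stop is set when the two tips stand at the same y of the box
- sanding_block: plain brown cork sanding block lying on the bench, 62 x 100 x 28 mm; to be left alone
Things that resemble listed ones, but are neither listed nor needed, are in the scene too. What is shaped like the offcut_2 but blue or purple is not meant.

How it is judged:
On the way, in this order (a step that is already met when the one before it is completed fails the run):
1. the end gate is off its studs and stands by itself on the bench (height (world z) of end_gate below 0.012 m and angle between end_gate's own z axis and vertical below 0.15 rad and contact force between the fingers and end_gate below 0.1 N), for 0.2 s.
2. all the offcuts lie in the white tray (x of offcut_0 in the frame of drip_tray between -0.105 and 0.105 m and y of offcut_0 in the frame of drip_tray between -0.155 and 0.155 m and z of each of offcut_0, offcut_1, offcut_2, offcut_3, offcut_4, offcut_5 in the frame of drip_tray below 0.085 m and x of offcut_1 in the frame of drip_tray between -0.105 and 0.105 m and y of offcut_1 in the frame of drip_tray between -0.155 and 0.155 m and x of offcut_2 in the frame of drip_tray between -0.105 and 0.105 m and y of offcut_2 in the frame of drip_tray between -0.155 and 0.155 m and x of offcut_3 in the frame of drip_tray between -0.105 and 0.105 m and y of offcut_3 in the frame of drip_tray between -0.155 and 0.155 m and x of offcut_4 in the frame of drip_tray between -0.105 and 0.105 m and y of offcut_4 in the frame of drip_tray between -0.155 and 0.155 m and x of offcut_5 in the frame of drip_tray between -0.105 and 0.105 m and y of offcut_5 in the frame of drip_tray between -0.155 and 0.155 m), for 0.2 s.
At the end, for the whole second after the job is handed in: All offcuts lie in the tray; the scraper stands upright on the bench (tilt under 0.1 rad); pointer tip within 2.5 mm of the marker tip along the rule; the gate hangs on both studs, within 4 mm of fully down and tilted under 0.12 rad; all at rest and released (all of step 2 and x of end_gate in the frame of mitre_box between -0.006 and 0.006 m and y of end_gate in the frame of mitre_box between -0.17 and -0.159 m and z of end_gate in the frame of mitre_box between 0.077 and 0.0855 m and angle between end_gate's own z axis and vertical below 0.12 rad and linear speed of each of end_gate, scraper below 0.02 m/s and height (world z) of scraper below 0.008 m and angle between scraper's own z axis and vertical below 0.1 rad and y of pointer_tip in the frame of mark_tip between -0.0025 and 0.0025 m); the robot touches nothing.
It fails at once if an offcut lying on the bed of the mitre box is touched with the fingers ((contact force between the fingers and offcut_0 above 0.3 N and x of offcut_0 in the frame of bed_mid between -0.095 and 0.095 m and y of offcut_0 in the frame of bed_mid between -0.155 and 0.16 m and z of offcut_0 in the frame of bed_mid between -0.003 and 0.02 m) or (contact force between the fingers and offcut_1 above 0.3 N and x of offcut_1 in the frame of bed_mid between -0.095 and 0.095 m and y of offcut_1 in the frame of bed_mid between -0.155 and 0.16 m and z of offcut_1 in the frame of bed_mid between -0.003 and 0.02 m) or (contact force between the fingers and offcut_2 above 0.3 N and x of offcut_2 in the frame of bed_mid between -0.095 and 0.095 m and y of offcut_2 in the frame of bed_mid between -0.155 and 0.16 m and z of offcut_2 in the frame of bed_mid between -0.003 and 0.02 m) or (contact force between the fingers and offcut_3 above 0.3 N and x of offcut_3 in the frame of bed_mid between -0.095 and 0.095 m and y of offcut_3 in the frame of bed_mid between -0.155 and 0.16 m and z of offcut_3 in the frame of bed_mid between -0.003 and 0.02 m) or (contact force between the fingers and offcut_4 above 0.3 N and x of offcut_4 in the frame of bed_mid between -0.095 and 0.095 m and y of offcut_4 in the frame of bed_mid between -0.155 and 0.16 m and z of offcut_4 in the frame of bed_mid between -0.003 and 0.02 m) or (contact force between the fingers and offcut_5 above 0.3 N and x of offcut_5 in the frame of bed_mid between -0.095 and 0.095 m and y of offcut_5 in the frame of bed_mid between -0.155 and 0.16 m and z of offcut_5 in the frame of bed_mid between -0.003 and 0.02 m)).
It fails at once if the sanding block is knocked away (distance of sanding_block from where it was at the start of the episode above 0.03 m).
Of offcut_0, offcut_1, offcut_2, offcut_3, offcut_4, offcut_5 only 3 to 6 are there at a start; the rules pass over those that are not, and their reading is None.
At some moment in a run one of scraper, offcut_0, offcut_1, offcut_2, offcut_3, offcut_4, offcut_5 may be knocked a few centimetres aside while the robot is not near it.
Once in a run the grip may slacken for a moment while it holds something.
It also fails if it takes over 200 s, if anything falls off the work surface, if the arm or the gripper's body presses on something with over 40 N, if the wrist force passes 120 N, or if a joint passes its speed limit or range.

### The arm

A 6-joint arm with a two-finger parallel gripper is mounted at the origin on a cart in front of the work surface, level with it; the furniture and walls round the work are solid. World frame = base frame: x ahead of the robot, y to its left, z up, the work surface at z = 0. Lengths are in m, angles in rad, forces in N, time in s.
With the tool pointing down it reaches from about 0.35 to 0.925 m from the base axis. Payload 6.4 kg.
Tool frame: the origin (TCP) lies on the centre line of the jaws, within the pads' length; the fingertips stand 19 mm ahead of it and the grasp point (between the pads) is the TCP; z points along the fingers, y is the line along which they close (so a half turn about z gives the same grasp; the last joint's range is limited). The gripper opens to 85 mm and grips with 20 to 120 N. Pads are 22 mm wide; open, the fingers measure 114 mm over their backs; the gripper's body (76 mm by 85 mm) begins 54 mm behind the grasp point. The pads swing forward as they close: fully open they stand 13 mm farther back than shut.
Start: joints at [-1.303, 0.245, 1.558, -0, 1.339, -0.174], TCP at [0.278, -0.588, 0.25] pointing down, gripper open.
Joint ranges: [-3.13, 3.13], [-1.02, 2.26], [0.13, 2.54], [-0.95, 4.09], [0.21, 2.88], [-2.74, 2.74]. Speed limits (rad/s): [2.57, 2.57, 3.14, 3.14, 3.14, 3.14].

### API

Orientations are given as a unit quaternion [w, x, y, z].
In Python, from workcell import bot gives the robot as it stands.
- The arm moves only by the tool drive_tool, never from a script. Its arguments are lists of equal length, an entry for each row: "offset": the shift along the world's x, y, z in units of 30 mm (1.0 is 30 mm), a list of three; "twist": the turn about the world's z in units of 8 degrees (1.0 is 8 degrees); "jaw": the finger opening in mm, from 0 to 85.4. A call has 1 to 5 rows; each row is the pose to reach, as a shift and turn from the pose commanded when the call began; what a row does not reach only later rows make up. A row lasts 1/10 s, in which the tool goes at most 50 mm and 8.59 degrees, less where a joint would pass 70% of its speed; a pose out of reach is approached as far as the arm can. A call with a gripper value outside its range is refused whole. The fingers move at their own pace and stop on an object; "squeeze" is the grip in N (left out, the last holds). Time passes only in rows, so rows that repeat a pose let the fingers close. It gives the time, the measured TCP pose, the force, the opening and the grip force at its end, in the units of the state.
- bot.state(): the state, without advancing time (a new reading comes with each control period).
- bot.camera(name): name is "scene" or "side" or "wrist"; returns a dict with "pixels" (384x512x3 uint8, red, green, blue), "z_map" (384x512 float32, m along the optical axis (not along the pixel's ray), 0 where there is no reading), "vertical_fov" (degrees; the focal length in pixels is half the picture's height over the tangent of half this angle, whatever the lens; pixels are square), "cx", "cy" (the principal point, pixels), "R" (3x3) and "t" (3): a world point X has camera coordinates R X + t; the wrist camera has in their place "T_tool_cam" (4x4, takes a point from camera to tool coordinates, whose origin is the TCP and whose axes are the flange's). Camera axes: x right, y down, z forward; pixel columns grow to the right and rows downward; lengths in m; the calibration is good to about 2 mm. A picture is of the moment at which its call begins: read the wrist's pose just before it.
- bot.close_job(): hands the job in; it is judged then, once.
The state is a dict: "time": time; "joint_positions": joint angles; "qvel": joint speeds; "tau": joint torques, N m; "ee_pos": TCP position; "eef_rot": TCP orientation; "wrist_force": force on the tool from outside, world axes, zero at the start; "moment": the same for the moment, N m; "opening": finger opening in m; "gripper_force": force on a finger pad.
Only numpy, scipy, OpenCV 4.12 (cv2) and the standard library are available. Lean on these libraries where they do the work, as an engineer would, in place of code of your own. Each camera call takes 0.05 s, during which the arm holds its last target. There are 200 camera calls.

## Working session

There is one attempt and no reset: what is moved stays moved. The work goes in short steps, Python scripts to look and compute and a tool call to move; the robot and the scene stay as the last step left them, time stands still between calls to the robot, and variables do not carry over. Pictures are saved under pics/ and viewed, at most 14 in all, crops included, and the job is handed in when it is done.

Besides the shell and the picture viewer there is one more tool, called as name(argument=value, ...), one argument or row to a line, values as JSON. drive_tool: Moves the arm, as the interface text tells. Its arguments: {"type":"object","properties":{"offset":{"type":"array","items":{"type":"array","items":{"type":"number"}}},"twist":{"type":"array","items":{"type":"number"}},"jaw":{"type":"array","items":{"type":"number"}},"squeeze":{"type":"number"}},"required":["offset","twist","jaw"]}

```bash
mkdir -p pics; cat > h.py <<'E'
import numpy as np, cv2
from workcell import bot
from scipy.spatial.transform import Rotation as Ro
def shot(n,f):
    s=bot.state(); c=bot.camera(n)
    if 'R' in c: R=np.array(c['R']);t=np.array(c['t'])
    else:
        q=s['eef_rot'];M=np.eye(4);M[:3,:3]=Ro.from_quat([q[1],q[2],q[3],q[0]]).as_matrix();M[:3,3]=s['ee_pos']
        T=M@np.array(c['T_tool_cam']);R=T[:3,:3].T;t=-R@T[:3,3]
    h=c['pixels'].shape[0]
    np.savez('pics/'+f+'.npz',px=c['pixels'],z=c['z_map'],R=R,t=t,f=h/2/np.tan(np.radians(c['vertical_fov'])/2),cx=c['cx'],cy=c['cy'])
    cv2.imwrite('pics/'+f+'.png',c['pixels'][:,:,::-1])
def P(f,u,v,zw=None):
    d=np.load('pics/'+f+'.npz');r=np.array([(u-d['cx'])/d['f'],(v-d['cy'])/d['f'],1.])
    C=-d['R'].T@d['t'];D=d['R'].T@r
    if zw is not None: return C+D*(zw-C[2])/D[2]
    k=d['z'][int(round(v)),int(round(u))]; return C+D*k
def proj(f,X):
    d=np.load('pics/'+f+'.npz');p=d['R']@np.array(X)+d['t'];return p[:2]/p[2]*d['f']+[d['cx'],d['cy']]
def cloud(f):
    d=np.load('pics/'+f+'.npz');h,w=d['z'].shape;u,v=np.meshgrid(np.arange(w),np.arange(h))
    r=np.stack([(u-d['cx'])/d['f'],(v-d['cy'])/d['f'],np.ones((h,w))],-1)*d['z'][...,None]
    return (r-d['t'])@d['R'], d['px'], d['z']>0
def crop(f,g,x0,y0,x1,y1,k):
    cv2.imwrite('pics/'+g+'.png',cv2.resize(cv2.imread('pics/'+f+'.png')[y0:y1,x0:x1],None,fx=k,fy=k,interpolation=cv2.INTER_CUBIC))
E
python3 - <<'E'
from h import *
np.set_printoptions(precision=3,suppress=True)
shot('scene','s0');shot('side','d0')
a=cv2.imread('pics/s0.png');b=cv2.imread('pics/d0.png')
cv2.imwrite('pics/both.png',a)
for f in('s0','d0'):
    d=np.load(f'pics/{f}.npz');print(f,-d['R'].T@d['t'],d['R'][2],d['f'])
print(bot.state())
E
```

```text
s0 [0.084 0.636 0.917] [ 0.413 -0.513 -0.752] 360.4201156024586
d0 [ 0.238 -0.958  0.952] [ 0.207  0.768 -0.607] 404.97816755248886
{'time': 0.1, 'joint_positions': array([-1.303,  0.246,  1.559,  0.   ,  1.339, -0.174]), 'qvel': array([ 0.   , -0.003, -0.002, -0.   , -0.002, -0.001]), 'tau': array([ -0.001, -43.067, -32.713,  -0.   ,   0.003,   0.   ]), 'ee_pos': array([ 0.278, -0.587,  0.249]), 'eef_rot': array([-0.001,  0.976,  0.219, -0.   ]), 'wrist_force': array([-0.163, -0.411, -0.205]), 'moment': array([ 0.017, -0.017,  0.017]), 'gripper_force': 0.0, 'opening': 0.08565466092292782}
```

View pics/s0.png

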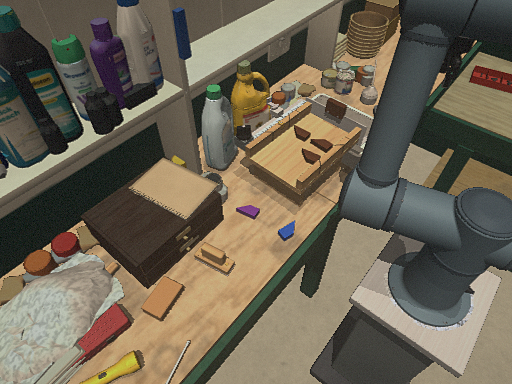

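View pics/d0.png

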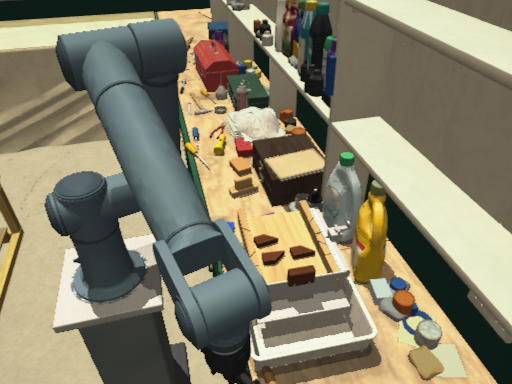

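The scene view shows the gate grip at (337,107), offcuts at (303,133), (322,144) and (311,156), and the scraper at (215,257). The cork block is at (163,297), and the purple and blue decoys are at (248,211) and (287,230). Next I'll look closer at the box.

```bash
python3 - <<'E'
from h import *
np.set_printoptions(precision=3,suppress=True)
a=cv2.imread('pics/s0.png')[75:215,195:385];b=cv2.imread('pics/d0.png')[165:385,200:390]
crop('s0','c1',190,75,390,215,4);crop('d0','c2',205,170,385,305,4)
for n,(u,v) in dict(grip=(337,107),o1=(303,133),o2=(322,144),o3=(311,156),scr=(213,248),foot=(225,265),cork=(163,297),bed=(280,160)).items(): print(n,P('s0',u,v))
for n,(u,v) in dict(grip=(301,275),o1=(265,239),o2=(273,257),o3=(302,252),scr=(243,183)).items(): print(n,P('d0',u,v))
E
```

```text
grip [ 0.504 -0.298  0.187]
o1 [ 0.549 -0.175  0.13 ]
o2 [ 0.47  -0.169  0.132]
o3 [ 0.467 -0.102  0.129]
scr [0.501 0.31  0.069]
foot [0.459 0.312 0.027]
cork [0.519 0.481 0.028]
bed [ 0.543 -0.042  0.109]
grip [ 0.507 -0.32   0.189]
o1 [ 0.472 -0.109  0.13 ]
o2 [ 0.474 -0.186  0.13 ]
o3 [ 0.56  -0.188  0.128]
scr [0.497 0.3   0.051]
```

View pics/c1.png

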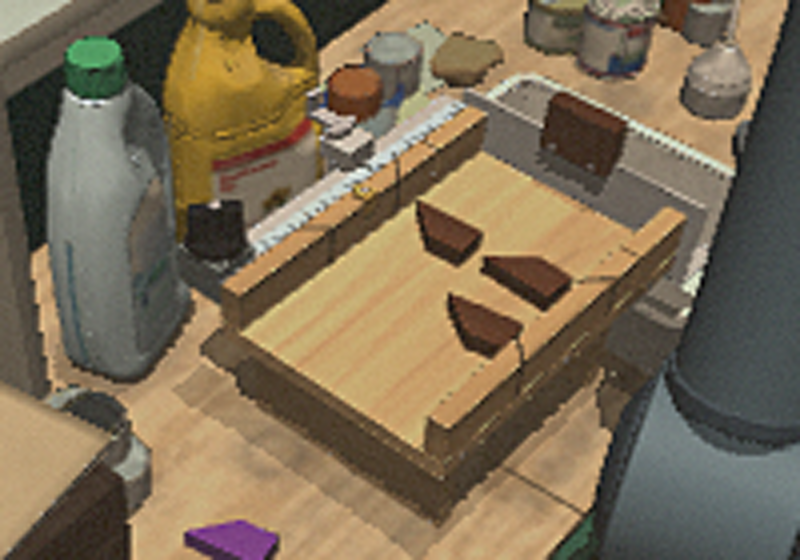

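View pics/c2.png

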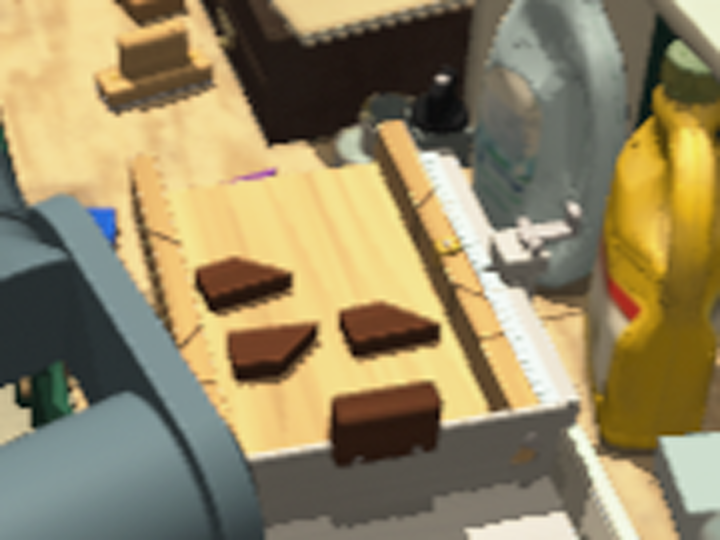

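Three offcuts are present, all mitred, in c1 at (448,232), (527,278) and (484,325). The knob is at c1 (215,230), the stop at (345,140) and the brass marker at (362,190). Next I'll fit the poses from the point clouds.

```bash
cat > fit.py <<'E'
from h import *
from scipy.optimize import minimize
np.set_printoptions(precision=4,suppress=True)
pts=[];cols=[]
for f in('s0','d0'):
    X,p,m=cloud(f); pts.append(X[m]);cols.append(p[m])
X=np.vstack(pts);C=np.vstack(cols)
S=X[(X[:,0]>.3)&(X[:,0]<.72)&(X[:,1]>-.4)&(X[:,1]<.1)]
T=S[abs(S[:,2]-.152)<.006];B=S[abs(S[:,2]-.112)<.004]
def out(p,x0,x1,y0,y1):
    return np.hypot(np.maximum(0,np.maximum(x0-p[:,0],p[:,0]-x1)),np.maximum(0,np.maximum(y0-p[:,1],p[:,1]-y1)))
def loc(S,q):
    c,s=np.cos(q[2]),np.sin(q[2]);d=S[:,:2]-q[:2];return np.c_[c*d[:,0]+s*d[:,1],-s*d[:,0]+c*d[:,1]]
def cost(q):
    t=loc(T,q);b=loc(B,q)
    e=np.minimum(out(t,-.112,-.092,-.16,.16),out(t,.092,.140,-.16,.16));f=out(b,-.092,.092,-.16,.16)
    return np.minimum(e,.012).mean()+np.minimum(f,.012).mean()
best=min((minimize(cost,[.505+dx,-.145,a],method='Nelder-Mead',options=dict(initial_simplex=[[.505+dx,-.145,a],[.52+dx,-.145,a],[.505+dx,-.13,a],[.505+dx,-.145,a+.05]])) for a in(-.1,0,.1) for dx in(-.01,.01)),key=lambda r:r.fun)
if __name__=='__main__':
    q=best.x;print('box',q,best.fun,len(T),len(B))
    t=loc(T,q);print('near wall x',np.percentile(t[t[:,0]<0,0],[2,50,98]),'far',np.percentile(t[t[:,0]>0.05,0],[2,98]),'y',np.percentile(t[:,1],[1,99]))
    b=loc(B,q);print('bed',np.percentile(b,[1,99],axis=0))
    # gate grip dark
    l=loc(S,q);g=S[(abs(l[:,0])<.06)&(abs(l[:,1]+.165)<.03)&(S[:,2]>.155)];lg=loc(g,q);print('grip',len(g),lg.min(0),lg.max(0),g[:,2].max(),(lg.min(0)+lg.max(0))/2)
    # offcuts
    o=S[(abs(l[:,0])<.09)&(l[:,1]>-.15)&(l[:,1]<.155)&(S[:,2]>.124)&(S[:,2]<.136)]
    lo=loc(o,q)
    im=np.zeros((330,190),np.uint8)
    for x,y in lo: im[int(160-y*1000),int(95+x*1000)]=255
    im=cv2.morphologyEx(im,cv2.MORPH_CLOSE,np.ones((7,7)))
    for c in cv2.findContours(im,0,2)[0]:
        if cv2.contourArea(c)>100:
            r=cv2.minAreaRect(c);print('off',(r[0][0]-95)/1000,(160-r[0][1])/1000,r[1],r[2])
    # scraper, cork
    for n,z0,z1,xr,yr in(('scrgrip',.055,.078,(.42,.58),(.2,.4)),('scrfoot',.018,.030,(.40,.58),(.2,.4)),('cork',.02,.036,(.4,.62),(.4,.57))):
        s=X[(X[:,2]>z0)&(X[:,2]<z1)&(X[:,0]>xr[0])&(X[:,0]<xr[1])&(X[:,1]>yr[0])&(X[:,1]<yr[1])]
        r=cv2.minAreaRect((s[:,:2]*1000).astype(np.float32));print(n,len(s),r,np.median(s[:,2]))
E
python3 fit.py
```

```text
box [ 0.5195 -0.143  -0.0526] 0.001616557342620263 3438 6102
near wall x [-0.1124 -0.1007 -0.0158] far [0.0756 0.1467] y [-0.1727  0.1631]
bed [[-0.1105 -0.1607]
 [ 0.0935  0.163 ]]
grip 830 [-0.0582 -0.1793] [ 0.0599 -0.1496] 0.20022047209914853 [ 0.0009 -0.1644]
off -0.0395 -0.0365 (69.0, 37.0) 0.0
off 0.04506390380859375 -0.03159381103515625 (70.92676544189453, 37.5975456237793) 2.602562189102173
off -0.047716209411621094 0.039797294616699216 (38.30495834350586, 68.55436706542969) 80.53767395019531
scrgrip 401 ((521.96875, 300.4689025878906), (116.02161407470703, 198.7302703857422), 0.019225291907787323) 0.06689524796160094
scrfoot 464 ((510.0365905761719, 301.44970703125), (139.8231964111328, 192.91311645507812), 0.016242526471614838) 0.023928749575663835
cork 1284 ((553.1835327148438, 482.36944580078125), (127.76152038574219, 172.67782592773438), 14.277417182922363) 0.02849103272183351
```

```bash
python3 - <<'E'
from fit import *
# topdown colour map 2mm/px: rows x from 0.8 (top) to 0.25, cols y from 0.65(left) to -0.85
k=500
m=(X[:,0]>.25)&(X[:,0]<.85)&(X[:,1]>-.9)&(X[:,1]<.65)&(X[:,2]<.4)&(X[:,2]>-.05)
Y=X[m];D=C[m];o=np.argsort(Y[:,2]);Y=Y[o];D=D[o]
im=np.zeros((300,775,3),np.uint8);r=((.85-Y[:,0])*k).astype(int).clip(0,299);c=((.65-Y[:,1])*k).astype(int).clip(0,774)
im[r,c]=D[:,::-1];H=np.zeros((300,775),np.float32);H[r,c]=Y[:,2]
H8=(np.clip(H/.2,0,1)*255).astype(np.uint8)
im=cv2.dilate(im,np.ones((3,3)));Hc=cv2.applyColorMap(cv2.dilate(H8,np.ones((3,3))),cv2.COLORMAP_JET)
for g in(im,Hc):
    for y in np.arange(-.8,.61,.1): cv2.line(g,(int((.65-y)*k),0),(int((.65-y)*k),6),(255,255,255),1)
    for x in np.arange(.3,.81,.1): cv2.line(g,(0,int((.85-x)*k)),(6,int((.85-x)*k)),(255,255,255),1)
cv2.imwrite('pics/top.png',np.vstack([im,Hc])[:600])
E
```

```text
(no output)
```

View pics/top.png

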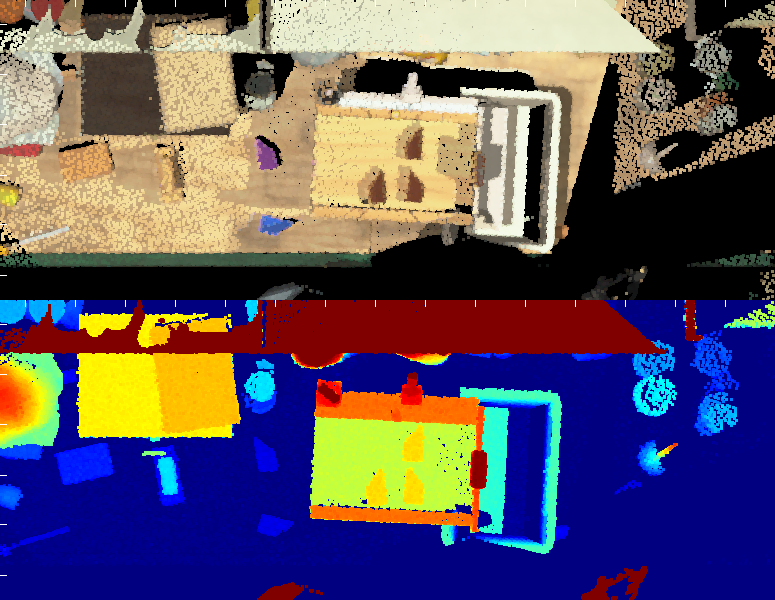

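The top-down map puts the tray's right edge at column 562 (y≈-0.474), with bench to its right. The box's left end is at column 312, the scraper at (170,175), and a small thin object at lower-map (628,487). I'll move towards the drop zone and look at it with the wrist camera.

drive_tool(
  offset=[
    [1.5, 0.4, 1],
    [3, 0.8, 2],
    [4, 1.2, 3],
    [4, 1.2, 3],
    [4, 1.2, 3],
  ],
  twist=[-1, -2, -3, -3.5, -3.5],
  jaw=[85, 85, 85, 85, 85],
)

```text
time: 0.6
ee_pos: [0.3993, -0.5512, 0.3416]
eef_rot: [0.001, 1.0, -0.022, 0.0]
wrist_force: [-0.2, 0.9, 0.3]
opening: 0.0851
gripper_force: 0.0
```

```bash
python3 - <<'E'
from h import *
np.set_printoptions(precision=4,suppress=True)
s=bot.state();print(s['ee_pos'],s['eef_rot'],s['joint_positions'])
shot('wrist','w0')
X,p,m=cloud('w0');g=X[m&(X[...,2]>.006)&(X[...,2]<.3)];print(P('w0',256,192),P('w0',20,192),P('w0',490,192),P('w0',256,20),P('w0',256,370))
E
```

```text
[ 0.3993 -0.5512  0.3416] [ 0.001   0.9998 -0.0222  0.0005] [-1.11    0.2587  1.3763 -0.0001  1.5044  0.5052]
[ 0.0391 -0.5497 -0.7925] [ 0.3349 -0.1665  0.0003] [ 0.2796 -0.9792 -0.0513] [ 0.5686 -0.5636 -0.0017] [ 0.41   -0.5525  0.405 ]
```

View pics/w0.png

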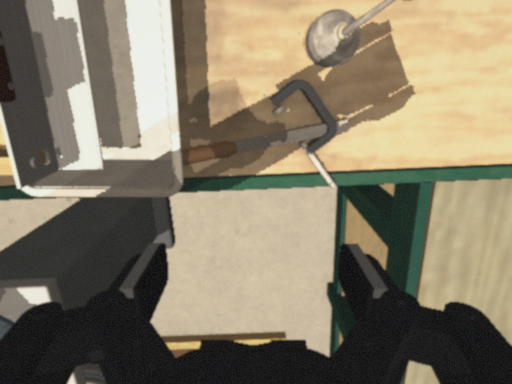

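The wrist view shows a file (handle (205,152)) and a clamp (300,110) on the bench right of the tray, plus a jar at (330,38). The tray's right side is at column 180.

```bash
python3 - <<'E'
from fit import *
for u,v in((300,85),(270,105),(205,152),(330,40),(308,40),(400,2),(180,50),(300,178),(230,5)): print(u,v,P('w0',u,v))
W,p,m=cloud('w0')
A=np.vstack([W[m],X])
g=A[(A[:,1]<-.47)&(A[:,1]>-.72)&(A[:,0]>.32)&(A[:,0]<.72)&(A[:,2]<.3)]
H=np.full((20,13),-1.)
for x,y,z in g:
    i,j=int((x-.32)/.02),int((-.47-y)/.02)
    if i<20 and j<13: H[i,j]=max(H[i,j],z)
print('rows x .70 downto .32; cols y -.48..-.72');
for i in range(19,-1,-1): print('%.2f'%(.33+.02*i),(H[i]*1000).astype(int))
E
```

```text
300 85 [ 0.4804 -0.6217  0.0185]
270 105 [ 0.454  -0.5797 -0.0011]
205 152 [ 0.3918 -0.4795  0.0225]
330 40 [ 0.5303 -0.6506  0.0658]
308 40 [ 0.5362 -0.6305  0.0287]
400 2 [ 0.5815 -0.7604 -0.0016]
180 50 [ 0.5354 -0.4541 -0.0008]
300 178 [ 0.3377 -0.6251 -0.0005]
230 5 [ 0.5884 -0.5289 -0.0017]
rows x .70 downto .32; cols y -.48..-.72
0.71 [    2     3     2     3     4     2     2    61    59    58    56    58
 -1000]
0.69 [    2     2     2     2     0     0     2    75    79    77    76    73
 -1000]
0.67 [    2     3     2     1 -1000     2     3    78    80    74    77    74
 -1000]
0.65 [    2     1     2     1 -1000    -1     3    78    77    76    76    76
 -1000]
0.63 [   89     3     2     2 -1000     3     2    63    79    77    79     3
     0]
0.61 [    3     4     3     0 -1000     2     4     2    12    46     1     1
     0]
0.59 [2 2 1 1 1 2 3 2 3 3 3 2 3]
0.57 [  3   2   3   1   1   3   1   3  44  51  49 166   0]
0.55 [  1   2   1   1   0   1   2   3  65 116 147 159   0]
0.53 [  1   2   1   1   1   2   2  39  75 104 109  48   1]
0.51 [ 2  3  1  1  1  1  2  2 55 63 59 33  1]
0.49 [ 2  3  0  1  0  1 20 21 19  2  1  0  1]
0.47 [ 3  1  0  0  1 21 23 21 21  0  0  0  0]
0.45 [ 2  2  0  0  1 21 19  1 21 20  1  1  0]
0.43 [ 3  0  1  0  0  0  1  1 17 21 20 15  0]
0.41 [14 20 21 15 16 15 15 15 19 21 20 14  1]
0.39 [24 26 24 16 15 15 15 15 21 20  0  0  0]
0.37 [24 14  0  0  0  0  0  1 15 15  0  0  0]
0.35 [ 0  1  0  0  0  1  1  0 13 15  0  0  0]
0.33 [ 0  1  0  0  0  1  0  0  0 15 15  0  0]
```

drive_tool(
  offset=[
    [0.8, 1.5, -0.6],
    [1.5, 3, -1.2],
    [2.2, 4.5, -1.8],
    [3, 6, -2.4],
    [3.7, 7.5, -3],
  ],
  twist=[0, 0, -0.1, -0.1, -0.1],
  jaw=[85, 85, 85, 85, 85],
)

```text
time: 1.15
ee_pos: [0.5012, -0.3392, 0.2534]
eef_rot: [-0.001, 1.0, -0.031, -0.001]
wrist_force: [0.2, -0.0, -0.5]
opening: 0.0849
gripper_force: 0.0
```

drive_tool(
  offset=[
    [0, 0.6, 0],
    [0, 0.6, 0],
    [0, 0.6, 0],
  ],
  twist=[0, 0, 0],
  jaw=[85, 85, 85],
)

```text
time: 1.45
ee_pos: [0.5015, -0.3237, 0.2559]
eef_rot: [0.0, 1.0, -0.031, -0.0]
wrist_force: [-0.4, -0.7, -0.0]
opening: 0.0851
gripper_force: 0.0
```

```bash
python3 - <<'E'
from h import *
np.set_printoptions(precision=4,suppress=True)
s=bot.state();print(s['ee_pos'],s['eef_rot'])
shot('wrist','w1')
X,p,m=cloud('w1')
q=[.5195,-.143,-.0526]
g=X[m&(X[...,2]>.185)&(X[...,2]<.21)];g=g[(abs(g[:,0]-.51)<.06)&(abs(g[:,1]+.307)<.04)]
print(len(g), cv2.minAreaRect((g[:,:2]*1000).astype(np.float32)) if len(g)>5 else '',np.percentile(g,[2,98],axis=0) if len(g) else'')
E
```

```text
[ 0.5015 -0.3237  0.2559] [ 0.0003  0.9995 -0.0306 -0.0001]
3563 ((513.203857421875, -308.9185485839844), (23.987777709960938, 69.1581039428711), 87.052734375) [[ 0.4815 -0.3209  0.1906]
 [ 0.547  -0.2976  0.1974]]
```

View pics/w1.png

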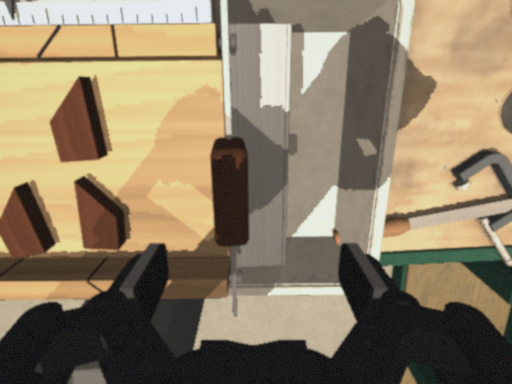

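The wrist view confirms the gate grip at (230,190), its centre measured at (0.513,-0.309). Next is the grasp.

drive_tool(
  offset=[
    [0.4, 0.5, 0],
    [0.4, 0.5, -0.6],
    [0.4, 0.5, -1.4],
    [0.4, 0.5, -2.35],
    [0.4, 0.5, -2.35],
  ],
  twist=[0.06, 0.06, 0.06, 0.06, 0.06],
  jaw=[85, 85, 85, 85, 85],
)

```text
time: 2.0
ee_pos: [0.5117, -0.3078, 0.1814]
eef_rot: [-0.002, 1.0, -0.027, -0.003]
wrist_force: [-0.2, -0.5, -0.4]
opening: 0.0848
gripper_force: 0.0
```

drive_tool(
  offset=[
    [0, 0, 0],
    [0, 0, 0],
    [0, 0, 0],
    [0, 0, 0],
    [0, 0, 0],
  ],
  twist=[0, 0, 0, 0, 0],
  jaw=[40, 15, 15, 15, 15],
  squeeze=60,
)

```text
time: 2.5
ee_pos: [0.5148, -0.3079, 0.1871]
eef_rot: [0.0, 1.0, -0.026, 0.001]
wrist_force: [0.1, 1.4, 6.2]
opening: 0.0233
gripper_force: 59.3
```

drive_tool(
  offset=[
    [0, 0, 0.3],
    [0, 0, 0.6],
    [0, 0, 0.8],
    [0, 0, 0.8],
    [0, 0, 0.8],
  ],
  twist=[0, 0, 0, 0, 0],
  jaw=[15, 15, 15, 15, 15],
)

```text
time: 3.0
ee_pos: [0.5141, -0.3076, 0.2094]
eef_rot: [0.0, 1.0, -0.026, -0.0]
wrist_force: [-0.3, 0.4, -4.1]
opening: 0.0232
gripper_force: 59.0
```

drive_tool(
  offset=[
    [0, 0, 0.05],
    [0, -0.25, 0.05],
    [-0.03, -0.5, 0.05],
    [-0.05, -0.8, 0.05],
    [-0.05, -1, 0.05],
  ],
  twist=[0, 0, 0, 0, 0],
  jaw=[15, 15, 15, 15, 15],
)

```text
time: 3.5
ee_pos: [0.5125, -0.3389, 0.2108]
eef_rot: [0.0, 1.0, -0.027, -0.0]
wrist_force: [-0.1, 1.0, -3.4]
opening: 0.0232
gripper_force: 58.8
```

drive_tool(
  offset=[
    [0, -0.6, 0.5],
    [0.4, -1.8, 1],
    [0.9, -3, 1],
    [1.4, -4.2, 1],
    [1.4, -5.5, 1],
  ],
  twist=[0, 0, 0, 0, 0],
  jaw=[15, 15, 15, 15, 15],
)

```text
time: 4.0
ee_pos: [0.556, -0.504, 0.2406]
eef_rot: [-0.0, 1.0, -0.026, 0.0]
wrist_force: [0.9, 0.1, -2.0]
opening: 0.0231
gripper_force: 59.1
```

drive_tool(
  offset=[
    [0, 0, 0],
    [0, 0, -1],
    [0, 0, -2],
    [0, 0, -3],
    [0, 0, -3.8],
  ],
  twist=[0, 0, 0, 0, 0],
  jaw=[15, 15, 15, 15, 15],
)

```text
time: 4.5
ee_pos: [0.5539, -0.5022, 0.1242]
eef_rot: [-0.001, 1.0, -0.026, -0.001]
wrist_force: [-0.2, 0.0, -4.0]
opening: 0.0231
gripper_force: 60.0
```

drive_tool(
  offset=[
    [0, 0, -0.3],
    [0, 0, -0.5],
    [0, 0, -0.6],
    [0, 0, -0.63],
  ],
  twist=[0, 0, 0, 0],
  jaw=[15, 15, 15, 15],
)

```text
time: 4.9
ee_pos: [0.5552, -0.5033, 0.1094]
eef_rot: [0.001, 1.0, -0.026, 0.001]
wrist_force: [0.5, 0.1, -2.2]
opening: 0.0232
gripper_force: 60.1
```

drive_tool(
  offset=[
    [0, 0, -0.1],
    [0, 0, -0.13],
    [0, 0, -0.13],
  ],
  twist=[0, 0, 0],
  jaw=[15, 15, 15],
)

```text
time: 5.2
ee_pos: [0.5555, -0.5035, 0.1066]
eef_rot: [0.001, 1.0, -0.026, 0.001]
wrist_force: [0.0, 1.9, 5.8]
opening: 0.0231
gripper_force: 61.3
```

Contact with the bench (force +5.8 N). I'll release the gate and rise.

drive_tool(
  offset=[
    [0, 0, 0],
    [0, 0, 0],
    [0, 0, 0.5],
    [0, 0, 1.5],
    [0, 0, 3],
  ],
  twist=[0, 0, 0, 0, 0],
  jaw=[45, 45, 45, 45, 45],
)

```text
time: 5.7
ee_pos: [0.5535, -0.5014, 0.1923]
eef_rot: [-0.002, 1.0, -0.026, -0.002]
wrist_force: [0.8, -0.4, 0.1]
opening: 0.045
gripper_force: 0.0
```

drive_tool(
  offset=[
    [0, 0, 3],
    [0, 1.6, 4],
    [0, 3.2, 4],
    [0, 4.8, 4],
    [0, 6.4, 4],
  ],
  twist=[0, 0, 0, 0, 0],
  jaw=[60, 85, 85, 85, 85],
)

```text
time: 6.2
ee_pos: [0.5548, -0.3278, 0.3166]
eef_rot: [0.001, 1.0, -0.027, 0.002]
wrist_force: [0.6, 0.2, -0.2]
opening: 0.0851
gripper_force: 0.0
```

```bash
python3 - <<'E'
from h import *
np.set_printoptions(precision=4,suppress=True)
shot('scene','s1');shot('side','d1')
a=cv2.resize(cv2.imread('pics/s1.png'),(800,600));b=cv2.imread('pics/d1.png')
cv2.imwrite('pics/v1.png',np.vstack([b[180:384,130:512],cv2.resize(cv2.imread('pics/s1.png')[60:320,120:400],(382,355))]))
A=[]
for f in('s1','d1'):
    X,p,m=cloud(f);A.append(X[m])
A=np.vstack(A);g=A[(abs(A[:,0]-.555)<.05)&(abs(A[:,1]+.503)<.03)&(A[:,2]>.09)&(A[:,2]<.15)];print('grip top',np.percentile(g,[2,50,98],axis=0))
E
```

```text
grip top [[ 0.5169 -0.5145  0.0911]
 [ 0.5479 -0.5038  0.1128]
 [ 0.5838 -0.4879  0.1182]]
```

View pics/v1.png

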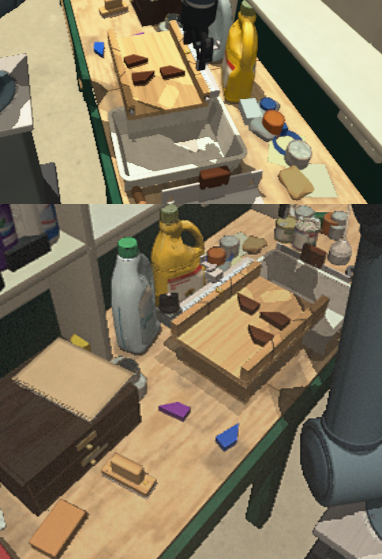

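The gate stands by itself to the right of the tray, at pic (210,178). The scraper is at (128,470). I'm going over to it now.

drive_tool(
  offset=[
    [-0.8, 1.3, 0],
    [-1.6, 2.7, 0],
    [-2.4, 4.1, 0],
    [-3.2, 5.6, 0],
    [-3.8, 7.2, 0],
  ],
  twist=[0, 0, 0, 0, 0],
  jaw=[85, 85, 85, 85, 85],
)

```text
time: 6.8
ee_pos: [0.4403, -0.1142, 0.3141]
eef_rot: [0.0, 1.0, -0.027, 0.001]
wrist_force: [0.6, 0.4, 0.5]
opening: 0.0848
gripper_force: 0.0
```

drive_tool(
  offset=[
    [0, 1.6, 0],
    [0, 3.2, 0],
    [0, 4.8, 0],
    [0, 6.4, 0],
    [0, 8, 0],
  ],
  twist=[0, 0, 0, 0, 0],
  jaw=[85, 85, 85, 85, 85],
)

```text
time: 7.3
ee_pos: [0.4415, 0.1266, 0.3146]
eef_rot: [0.0, 1.0, -0.027, 0.001]
wrist_force: [1.6, -0.2, -0.1]
opening: 0.0853
gripper_force: 0.0
```

drive_tool(
  offset=[
    [0, 1.6, 0],
    [0, 3.2, -0.5],
    [0, 4.8, -1],
    [0, 6, -1],
    [0, 6, -1],
  ],
  twist=[0, 0, 0, 0, 0],
  jaw=[85, 85, 85, 85, 85],
)

```text
time: 7.8
ee_pos: [0.4411, 0.308, 0.2834]
eef_rot: [-0.0, 1.0, -0.024, -0.0]
wrist_force: [0.0, -0.1, 0.5]
opening: 0.0847
gripper_force: 0.0
```

```bash
cat > scr.py <<'E'
from h import *
import sys
np.set_printoptions(precision=4,suppress=True)
s=bot.state();print(s['ee_pos'],s['eef_rot']);n=sys.argv[1];shot('wrist',n)
X,p,m=cloud(n)
for a,b in((.055,.08),(.016,.034)):
    k=(m&(X[...,2]>a)&(X[...,2]<b)&(X[...,0]>.35)&(X[...,0]<.62)&(X[...,1]>.15)&(X[...,1]<.45)).astype(np.uint8)
    N,L,st,_=cv2.connectedComponentsWithStats(k)
    for i in range(1,N):
        if st[i,4]>300: g=X[L==i];print(a,st[i,4],cv2.minAreaRect((g[:,:2]*1000).astype(np.float32)),np.median(g[:,2]))
E
python3 scr.py w2
```

```text
[0.4411 0.308  0.2834] [-0.0003  0.9997 -0.024  -0.0002]
0.055 767 ((581.005859375, 264.0965576171875), (5.922735214233398, 146.61032104492188), 1.7956136465072632) 0.06657616343589753
0.055 526 ((581.1889038085938, 397.6206359863281), (1.8157669305801392, 104.71084594726562), 0.07303453236818314) 0.06655803136174289
0.055 1356 ((500.1676330566406, 314.8087158203125), (69.59740447998047, 24.078067779541016), 9.960139274597168) 0.06654740930338793
0.016 316 ((581.1448364257812, 255.32354736328125), (2.507664918899536, 128.38229370117188), 0.19710417091846466) 0.02541849005841669
0.016 940 ((531.7498168945312, 438.5710144042969), (63.8221321105957, 23.10348129272461), 0.6548166871070862) 0.026882473107146008
0.016 1596 ((500.11041259765625, 314.8865051269531), (111.96111297607422, 40.057098388671875), 10.065349578857422) 0.023011720478937125
```

View pics/w2.png

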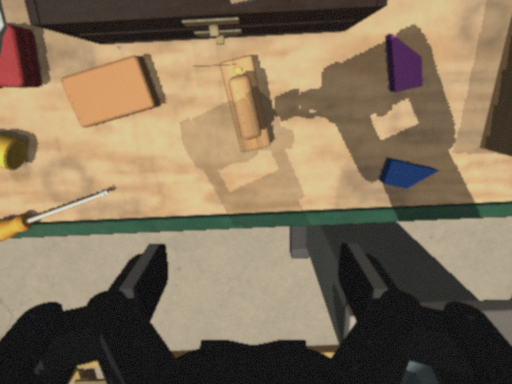

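The scraper is at (247,100) with its centre at (0.500,0.315) and a yaw of +10°. The cork is at (110,90) and clear of it. Going down to grasp.

drive_tool(
  offset=[
    [1, 0.2, -0.6],
    [2, 0.23, -1.6],
    [2, 0.23, -3],
    [2, 0.23, -4.5],
    [2, 0.23, -5.5],
  ],
  twist=[0.8, 1.6, 1.6, 1.6, 1.6],
  jaw=[65, 65, 65, 65, 65],
)

```text
time: 8.35
ee_pos: [0.5012, 0.3097, 0.1159]
eef_rot: [0.001, 0.996, 0.084, -0.001]
wrist_force: [-0.6, 0.2, -0.4]
opening: 0.065
gripper_force: 0.0
```

drive_tool(
  offset=[
    [0, 0, -0.8],
    [0, 0, -1.6],
    [0, 0, -2.15],
    [0, 0, -2.15],
  ],
  twist=[0, 0, 0, 0],
  jaw=[65, 65, 65, 65],
)

```text
time: 8.75
ee_pos: [0.5005, 0.3103, 0.052]
eef_rot: [0.001, 0.996, 0.085, -0.002]
wrist_force: [-0.1, -0.1, -0.4]
opening: 0.0654
gripper_force: 0.0
```

drive_tool(
  offset=[
    [0, 0.14, 0.05],
    [0, 0.14, 0.05],
    [0, 0.14, 0.05],
    [0, 0.14, 0.05],
    [0, 0.14, 0.05],
  ],
  twist=[0, 0, 0, 0, 0],
  jaw=[65, 40, 15, 15, 15],
  squeeze=80,
)

```text
time: 9.25
ee_pos: [0.5022, 0.3163, 0.0567]
eef_rot: [-0.0, 0.996, 0.085, 0.001]
wrist_force: [-1.4, -1.1, 5.2]
opening: 0.023
gripper_force: 78.5
```

drive_tool(
  offset=[
    [0, 0, 0],
    [0, 0, 0],
    [0, 0, 0.5],
    [0, 0, 1.2],
    [0, 0, 1.8],
  ],
  twist=[0, 0, 0, 0, 0],
  jaw=[15, 15, 15, 15, 15],
)

```text
time: 9.75
ee_pos: [0.5008, 0.316, 0.11]
eef_rot: [0.0, 0.996, 0.085, -0.001]
wrist_force: [0.2, -0.1, -3.4]
opening: 0.0227
gripper_force: 78.7
```

```bash
python3 - <<'E'
import fit
from fit import *
def refit(fs):
    A=np.vstack([ (lambda c:c[0][c[2]])(cloud(f)) for f in fs])
    A=A[(A[:,0]>.3)&(A[:,0]<.72)&(A[:,1]>-.32)&(A[:,1]<.1)]
    fit.T=A[abs(A[:,2]-.152)<.005];fit.B=A[abs(A[:,2]-.112)<.004]
    r=minimize(fit.cost,best.x,method='Nelder-Mead',options=dict(initial_simplex=best.x+np.array([[0,0,0],[.01,0,0],[0,.01,0],[0,0,.03]])));print(fs,r.x,r.fun)
    t=loc(fit.T,r.x);print([np.percentile(t[(abs(t[:,0]-c)<.03)],[3,97],axis=0) for c in(-.102,.116)])
refit(['w1']);refit(['s0']);refit(['d0']);refit(['s1','d1']);refit(['w1','s0','s1','d0','d1'])
E
```

```text
['w1'] [ 0.5212 -0.1413 -0.0517] 3.509784592462128e-05
[array([[-0.1111, -0.1538],
       [-0.0917,  0.042 ]]), array([[ 0.0927, -0.1535],
       [ 0.1256, -0.0162]])]
['s0'] [ 0.5203 -0.1418 -0.0497] 0.0014635045544490301
[array([[-0.1123, -0.1636],
       [-0.0905,  0.1563]]), array([[ 0.0916, -0.154 ],
       [ 0.138 ,  0.1588]])]
['d0'] [ 0.5189 -0.1441 -0.0548] 0.0013665833411249163
[array([[-0.1118, -0.162 ],
       [-0.0837,  0.1542]]), array([[ 0.092 , -0.1533],
       [ 0.1385,  0.1443]])]
['s1', 'd1'] [ 0.5195 -0.1392 -0.0528] 0.00038569103187148117
[array([[-0.1118, -0.1528],
       [-0.0922,  0.1519]]), array([[ 0.0917, -0.1535],
       [ 0.1378,  0.1518]])]
['w1', 's0', 's1', 'd0', 'd1'] [ 0.5208 -0.1415 -0.0489] 0.00031030483009714875
[array([[-0.1121, -0.1542],
       [-0.0914,  0.1375]]), array([[ 0.0923, -0.1534],
       [ 0.1301,  0.1071]])]
```

drive_tool(
  offset=[
    [0, 0, 1.6],
    [0, 0, 3],
    [0, -1.4, 4],
    [0, -3, 4],
    [0, -4.5, 4],
  ],
  twist=[0, 0, -0.5, -1, -1.6],
  jaw=[15, 15, 15, 15, 15],
)

```text
time: 10.25
ee_pos: [0.5013, 0.1799, 0.2311]
eef_rot: [-0.0, 1.0, -0.027, 0.001]
wrist_force: [1.0, 0.1, -4.0]
opening: 0.0229
gripper_force: 79.5
```

drive_tool(
  offset=[
    [0, -1.5, 0],
    [-0.1, -3, 0],
    [-0.2, -4.5, 0],
    [-0.2, -6, 0],
    [-0.2, -6, 0],
  ],
  twist=[0, 0, 0, 0, 0],
  jaw=[15, 15, 15, 15, 15],
)

```text
time: 10.75
ee_pos: [0.4949, -0.003, 0.2295]
eef_rot: [0.001, 1.0, -0.029, -0.0]
wrist_force: [-0.1, 1.7, -3.4]
opening: 0.0225
gripper_force: 80.3
```

```bash
cat > off.py <<'E'
from h import *
import sys
np.set_printoptions(precision=4,suppress=True)
q=np.array([.521,-.143,-.052])
def loc(S):
    c,s=np.cos(q[2]),np.sin(q[2]);d=S[...,:2]-q[:2];return np.stack([c*d[...,0]+s*d[...,1],-s*d[...,0]+c*d[...,1]],-1)
s=bot.state();print(s['ee_pos'],s['eef_rot'],'tcp loc',loc(s['ee_pos']))
for n in sys.argv[2:]:
    f=n+sys.argv[1];shot(n,f);X,p,m=cloud(f);l=loc(X)
    p=p.astype(int)
    k=m&(abs(l[...,0])<.088)&(abs(l[...,1])<.185)&(X[...,2]>.118)&(X[...,2]<.136)&(p.max(-1)<135)
    N,L,st,_=cv2.connectedComponentsWithStats(k.astype(np.uint8))
    for i in range(1,N):
        if st[i,4]>25: g=l[L==i];print(n,st[i],'x',g[:,0].min(),g[:,0].max(),'y',g[:,1].min(),g[:,1].max(),'z',X[L==i][:,2].max())
    # in tray: dark things
    kk=m&(abs(l[...,0])<.16)&(l[...,1]<-.165)&(l[...,1]>-.40)&(X[...,2]<.07)&(p[...,0]-p[...,2]>30)&(p.max(-1)<135)
    N,L,st,_=cv2.connectedComponentsWithStats(kk.astype(np.uint8))
    for i in range(1,N):
        if st[i,4]>40: print(n,'tray',st[i],l[L==i].mean(0),X[L==i][:,2].mean())
E
python3 off.py 2 scene side wrist
```

```text
[ 0.4949 -0.003   0.2295] [ 0.0007  0.9996 -0.0294 -0.0001] tcp loc [-0.0333  0.1384]
scene [298 130  13  11  86] x 0.010425784907731809 0.042356763142415724 y -0.04865922711511464 -0.01441529329241384 z 0.13399238119554424
scene [311 139  22  14 176] x -0.07547696087485015 -0.007430030424081749 y -0.05599889090376479 -0.018159567994142818 z 0.13499757728630496
scene [302 148  19  16 160] x -0.08110090978082075 -0.014111706497771595 y 0.019194077767589638 0.05515115451224217 z 0.13390694992491112
side [253 234  25  13 196] x -0.08431026527665643 -0.013746065368865395 y 0.016822441824521726 0.05870781412038339 z 0.1358124023159162
side [289 245  26  13 208] x 0.009350190241286735 0.07835264279577492 y -0.05047498342271437 -0.012740354808608311 z 0.1337310264759115
side [261 250  23  15 212] x -0.0760406083828534 -0.010046271182657981 y -0.05659245321013787 -0.0205612626347431 z 0.13423414807012288
side tray [255 364  37  20 513] [-0.1038 -0.3179] 0.005686057061166309
wrist [ 456   44   56   94 3461] x 0.011026937845996175 0.0756448728659075 y -0.04947510294227837 -0.012957676534402935 z 0.13130372715254532
wrist [ 441  157   58   82 2965] x -0.07264021132017551 -0.005527212964421386 y -0.054391452307878035 -0.01911785370167204 z 0.13107774979683015
wrist [ 355  163   48   87 2867] x -0.08296383784491279 -0.01058822948996261 y 0.01739470603357749 0.056468049320288975 z 0.131749433346796
```

View pics/wrist2.png

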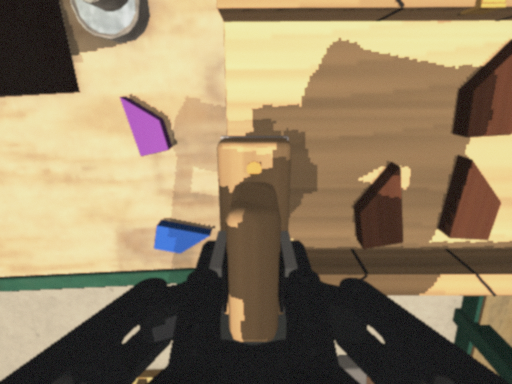

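The scraper is held square at (255,230). The three offcuts lie on the bed at (380,205), (470,200) and (485,95). Lowering onto the bed.

drive_tool(
  offset=[
    [0.07, -0.5, -0.8],
    [0.07, -0.5, -1.6],
    [0.07, -0.5, -1.9],
    [0.07, -0.5, -1.9],
  ],
  twist=[0, 0, 0, 0],
  jaw=[15, 15, 15, 15],
)

```text
time: 11.3
ee_pos: [0.4965, -0.0124, 0.1709]
eef_rot: [-0.001, 1.0, -0.025, -0.002]
wrist_force: [0.2, -1.0, -3.5]
opening: 0.0231
gripper_force: 80.4
```

drive_tool(
  offset=[
    [0, 0, -0.07],
    [0, 0, -0.1],
    [0, 0, -0.1],
  ],
  twist=[0, 0, 0],
  jaw=[15, 15, 15],
)

```text
time: 11.6
ee_pos: [0.4981, -0.0137, 0.1703]
eef_rot: [0.0, 1.0, -0.026, 0.001]
wrist_force: [-0.3, 0.9, -4.1]
opening: 0.0228
gripper_force: 80.3
```

drive_tool(
  offset=[
    [0, -0.5, -0.05],
    [-0.05, -1, -0.05],
    [-0.08, -1.5, -0.05],
    [-0.11, -2, -0.05],
    [-0.13, -2.5, -0.05],
  ],
  twist=[0, 0, 0, 0, 0],
  jaw=[15, 15, 15, 15, 15],
)

```text
time: 12.1
ee_pos: [0.4941, -0.0901, 0.1687]
eef_rot: [-0.0, 1.0, -0.027, 0.001]
wrist_force: [0.5, 3.6, 1.8]
opening: 0.0231
gripper_force: 81.2
```

drive_tool(
  offset=[
    [-0.03, -0.5, 0],
    [-0.05, -1, 0],
    [-0.08, -1.5, 0],
    [-0.1, -2, 0],
    [-0.13, -2.5, 0],
  ],
  twist=[0, 0, 0, 0, 0],
  jaw=[15, 15, 15, 15, 15],
)

```text
time: 12.6
ee_pos: [0.4901, -0.1647, 0.1686]
eef_rot: [-0.001, 1.0, -0.026, 0.0]
wrist_force: [0.6, 5.2, 5.4]
opening: 0.0226
gripper_force: 81.6
```

```bash
python3 off.py 3 scene side
```

```text
[ 0.4901 -0.1647  0.1686] [-0.0006  0.9997 -0.0264  0.0005] tcp loc [-0.0297 -0.0233]
scene [292 124  16  10  99] x 0.027273587948507004 0.08762424908314055 y -0.06260232596653485 -0.03330133186807246 z 0.13531386993361957
scene [325 131  18  18 168] x -0.08370276387669913 -0.01816216926916716 y -0.11146603829253529 -0.020648042202213463 z 0.1359678753701593
scene [300 138  27  17 113] x -0.08103589694702393 0.023872138032601544 y -0.015573401230832451 -0.0008782288440127351 z 0.13595584075210335
side [258 248  59  33 802] x -0.08745866370103153 0.08389887186790004 y -0.11561606845827192 -0.020705437042900218 z 0.1359897631818395
side tray [299 360  11   8  46] [-0.0247 -0.3017] -0.0009813363775397772
side tray [255 364  37  20 521] [-0.1036 -0.3179] 0.005794176814625602
```

drive_tool(
  offset=[
    [-0.03, -0.5, 0],
    [-0.05, -1, 0],
    [-0.08, -1.5, 0],
    [-0.1, -2, 0],
    [-0.13, -2.5, 0],
  ],
  twist=[0, 0, 0, 0, 0],
  jaw=[15, 15, 15, 15, 15],
)

```text
time: 13.2
ee_pos: [0.4863, -0.2384, 0.1686]
eef_rot: [-0.001, 1.0, -0.026, 0.0]
wrist_force: [0.0, 6.5, 6.9]
opening: 0.0229
gripper_force: 81.9
```

drive_tool(
  offset=[
    [-0.03, -0.5, 0],
    [-0.05, -1, 0],
    [-0.08, -1.5, 0],
    [-0.11, -2, 0],
    [-0.13, -2.5, 0.05],
  ],
  twist=[0, 0, 0, 0, 0],
  jaw=[15, 15, 15, 15, 15],
)

```text
time: 13.7
ee_pos: [0.4816, -0.3143, 0.1689]
eef_rot: [0.0, 1.0, -0.026, -0.001]
wrist_force: [0.1, -0.5, -3.1]
opening: 0.0228
gripper_force: 80.3
```

```bash
python3 off.py 4 scene side
```

```text
[ 0.4816 -0.3143  0.1689] [ 0.      0.9997 -0.0257 -0.0006] tcp loc [-0.0305 -0.1731]
scene [327 117  26  15 131] x -0.08153297013898017 0.01890935098124792 y -0.16610840458038806 -0.14862850918102158 z 0.13583557644931052
scene [292 122  22  11 147] x 0.024034294701800768 0.07582049799620344 y -0.09131085582942608 -0.02926905888503141 z 0.13392346751927908
side [301 249  11  18 126] x 0.028284984870514916 0.06764547708625421 y -0.0923931903390822 -0.03681709019174808 z 0.13417836558485355
side [267 288  10   9  41] x -0.08753433272778968 -0.06914787247284965 y -0.18489416579305692 -0.15541279720117515 z 0.135945026948846
side tray [251 323  23  10 105] [-0.1134 -0.2085] 0.047698614086647294
side tray [299 361  11   7  46] [-0.0253 -0.3018] -0.0013577592778147702
side tray [255 364  37  20 524] [-0.1036 -0.3177] 0.0057226561488713185
```

View pics/side4.png

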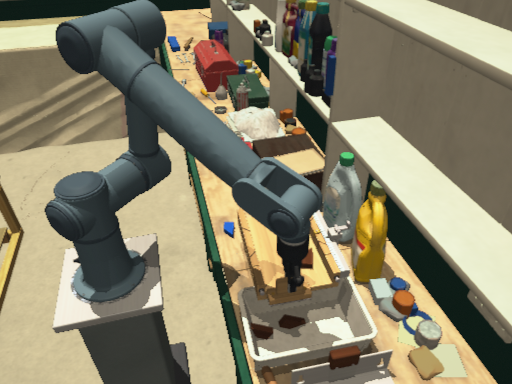

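Two offcuts are in the tray, at (262,331) and (291,322). The third is still on the bed at (306,258). Next is the far lane.

drive_tool(
  offset=[
    [0, 0, 1],
    [0.3, 1, 2],
    [1, 2.6, 2],
    [1.7, 4.2, 2],
    [2.4, 5.7, 2],
  ],
  twist=[0, 0, 0, 0, 0],
  jaw=[15, 15, 15, 15, 15],
)

```text
time: 14.3
ee_pos: [0.5517, -0.1449, 0.2284]
eef_rot: [0.0, 1.0, -0.026, -0.001]
wrist_force: [1.4, -0.4, -2.9]
opening: 0.023
gripper_force: 80.4
```

drive_tool(
  offset=[
    [0, 1, 0],
    [0, 1.2, -0.5],
    [0, 1.2, -1.5],
    [0, 1.2, -1.8],
    [0, 1.2, -1.95],
  ],
  twist=[0, 0, 0, 0, 0],
  jaw=[15, 15, 15, 15, 15],
)

```text
time: 14.8
ee_pos: [0.5504, -0.1108, 0.1689]
eef_rot: [-0.001, 1.0, -0.026, -0.003]
wrist_force: [-4.4, 0.7, 4.1]
opening: 0.0228
gripper_force: 81.6
```

```bash
python3 off.py 5 scene side
```

```text
[ 0.5504 -0.1108  0.1689] [-0.0008  0.9996 -0.0264 -0.0026] tcp loc [0.0277 0.0337]
scene [299 121  15  12 114] x 0.02413131998664627 0.06021962054395874 y -0.09164126028940414 -0.039975847066670754 z 0.13410740271569385
scene [276 138  34  19 137] x -0.032293067035788506 0.07783557400814577 y 0.012477380866095811 0.05532414762131112 z 0.13573130233382594
side [271 235  38  10 167] x -0.03292819448100678 0.07703584959100353 y 0.010038360135556914 0.03321881836911287 z 0.13597962020627016
side [300 247  12  21 190] x 0.02376285911765897 0.07264638265860703 y -0.09467893248878415 -0.029366179840408894 z 0.13359800415770515
side tray [276 314  26  11 148] [-0.036  -0.1901] 0.03525226916297256
side tray [250 323  24  10 131] [-0.1125 -0.207 ] 0.046294013389150374
side tray [299 360  11   7  41] [-0.0251 -0.3015] -0.001001402010592828
side tray [255 364  37  20 521] [-0.1035 -0.3179] 0.005824926217069032
```

drive_tool(
  offset=[
    [0.1, -0.4, 0.03],
    [0.08, -0.9, 0.03],
    [0.05, -1.4, 0.03],
    [0.02, -1.9, 0.03],
    [0, -2.4, 0.03],
  ],
  twist=[0, 0, 0, 0, 0],
  jaw=[15, 15, 15, 15, 15],
)

```text
time: 15.4
ee_pos: [0.552, -0.1847, 0.172]
eef_rot: [0.0, 1.0, -0.027, 0.0]
wrist_force: [-0.3, -0.3, -2.5]
opening: 0.0227
gripper_force: 80.3
```

drive_tool(
  offset=[
    [-0.03, -0.5, 0],
    [-0.05, -1, 0],
    [-0.08, -1.5, 0],
    [-0.1, -2, 0],
    [-0.13, -2.5, 0],
  ],
  twist=[0, 0, 0, 0, 0],
  jaw=[15, 15, 15, 15, 15],
)

```text
time: 15.9
ee_pos: [0.5481, -0.2591, 0.1717]
eef_rot: [-0.0, 1.0, -0.026, -0.0]
wrist_force: [-0.1, -0.1, -3.0]
opening: 0.023
gripper_force: 80.4
```

drive_tool(
  offset=[
    [-0.03, -0.5, 0],
    [-0.05, -1, 0],
    [-0.08, -1.5, 0],
    [-0.1, -2, 0],
    [-0.1, -2.15, 0],
  ],
  twist=[0, 0, 0, 0, 0],
  jaw=[15, 15, 15, 15, 15],
)

```text
time: 16.4
ee_pos: [0.5451, -0.3243, 0.1719]
eef_rot: [0.0, 1.0, -0.027, 0.0]
wrist_force: [0.3, -0.3, -2.7]
opening: 0.0228
gripper_force: 80.3
```

drive_tool(
  offset=[
    [0, 0, 0.5],
    [0, 0.5, 2],
    [0, 2, 3],
    [0, 3.5, 3.5],
    [0, 5, 3.5],
  ],
  twist=[0, 0, 0, 0, 0],
  jaw=[15, 15, 15, 15, 15],
)

```text
time: 16.9
ee_pos: [0.5466, -0.1712, 0.2822]
eef_rot: [0.002, 1.0, -0.026, 0.004]
wrist_force: [1.2, 0.4, -3.1]
opening: 0.0226
gripper_force: 80.7
```

```bash
python3 off.py 6 scene side; python3 -c "
from h import *
crop('side6','v6',205,200,405,360,4)"
```

```text
[ 0.5466 -0.1712  0.2822] [ 0.0016  0.9996 -0.0263  0.0037] tcp loc [ 0.027  -0.0268]
side tray [276 315  26  10 150] [-0.0358 -0.1902] 0.03525262916526027
side tray [250 323  24  10 131] [-0.1123 -0.2068] 0.04594951618117164
side tray [308 324  25  16 223] [ 0.0362 -0.2347] 0.01935834118522897
side tray [299 360  10   7  42] [-0.0251 -0.3012] -0.0010810201830759735
side tray [255 364  37  20 522] [-0.1036 -0.3178] 0.005718576269271114
```

View pics/v6.png

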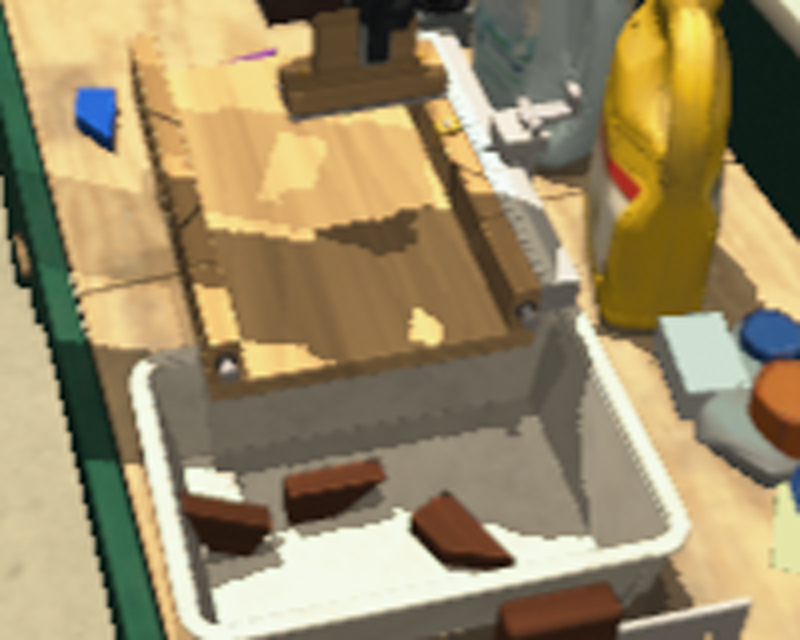

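All three offcuts are in the tray, at v6 (228,522), (333,490) and (463,530), and the bed is clear. Taking the scraper back.

drive_tool(
  offset=[
    [-0.5, 1.2, 0],
    [-1, 2.6, 0],
    [-1.5, 4.1, 0],
    [-1.9, 5.6, 0],
    [-1.9, 7.2, 0],
  ],
  twist=[0, 0, 0, 0, 0],
  jaw=[15, 15, 15, 15, 15],
)

```text
time: 17.5
ee_pos: [0.4868, 0.0453, 0.2778]
eef_rot: [0.0, 1.0, -0.026, 0.001]
wrist_force: [2.2, -0.3, -3.2]
opening: 0.0228
gripper_force: 80.9
```

drive_tool(
  offset=[
    [0, 1.6, 0],
    [0, 3.2, 0],
    [0, 4.8, 0],
    [0, 6.4, 0],
    [0, 8, -0.8],
  ],
  twist=[0, 0, 0, 0, 0],
  jaw=[15, 15, 15, 15, 15],
)

```text
time: 18.0
ee_pos: [0.4897, 0.2835, 0.2591]
eef_rot: [-0.002, 1.0, -0.026, 0.004]
wrist_force: [1.5, -0.6, -3.3]
opening: 0.0228
gripper_force: 81.2
```

drive_tool(
  offset=[
    [0, 0.1, -1.3],
    [0, 0.1, -2.6],
    [0, 0.1, -4],
    [0, 0.1, -5.5],
    [0, 0.1, -5.9],
  ],
  twist=[0, 0, 0, 0, 0],
  jaw=[15, 15, 15, 15, 15],
)

```text
time: 18.5
ee_pos: [0.4846, 0.2823, 0.073]
eef_rot: [0.002, 1.0, -0.026, -0.004]
wrist_force: [-2.2, -0.4, -3.1]
opening: 0.0229
gripper_force: 80.8
```

drive_tool(
  offset=[
    [0, 0, -0.2],
    [0, 0, -0.4],
    [0, 0, -0.55],
    [0, 0, -0.62],
    [0, 0, -0.62],
  ],
  twist=[0, 0, 0, 0, 0],
  jaw=[15, 15, 15, 15, 15],
)

```text
time: 19.0
ee_pos: [0.4887, 0.2835, 0.0597]
eef_rot: [-0.0, 1.0, -0.026, 0.001]
wrist_force: [-0.3, -0.3, -3.3]
opening: 0.0229
gripper_force: 80.9
```

drive_tool(
  offset=[
    [0, 0, -0.06],
    [0, 0, -0.1],
    [0, 0, -0.14],
    [0, 0, -0.14],
  ],
  twist=[0, 0, 0, 0],
  jaw=[15, 15, 15, 15],
)

```text
time: 19.4
ee_pos: [0.4887, 0.2834, 0.0567]
eef_rot: [0.0, 1.0, -0.026, -0.0]
wrist_force: [-6.6, -3.7, 10.5]
opening: 0.0228
gripper_force: 82.8
```

Contact made. I'll release the scraper, rise and look along the rail.

drive_tool(
  offset=[
    [0, 0, 0.03],
    [0, 0, 0.03],
    [0, 0, 0.03],
    [0, 0, 1],
    [0, 0, 2.5],
  ],
  twist=[0, 0, 0, 0, 0],
  jaw=[40, 60, 60, 60, 60],
)

```text
time: 19.9
ee_pos: [0.4859, 0.2824, 0.1272]
eef_rot: [0.001, 1.0, -0.026, -0.004]
wrist_force: [1.0, 0.9, 0.9]
opening: 0.06
gripper_force: 0.0
```

drive_tool(
  offset=[
    [0, -0.5, 1.5],
    [0, -1.5, 3],
    [0, -2.9, 4],
    [0, -4.3, 5],
    [0, -5.8, 6],
  ],
  twist=[0, 0, 0, 0, 0],
  jaw=[85, 85, 85, 85, 85],
)

```text
time: 20.4
ee_pos: [0.488, 0.1173, 0.305]
eef_rot: [-0.0, 1.0, -0.026, 0.001]
wrist_force: [0.6, 0.5, 0.3]
opening: 0.085
gripper_force: 0.0
```

drive_tool(
  offset=[
    [0.5, -1.3, 0],
    [1.2, -2.6, 0],
    [2, -3.9, 0],
    [2.5, -5, 0],
    [2.5, -5, 0],
  ],
  twist=[0, 0, 0, 0, 0],
  jaw=[85, 85, 85, 85, 85],
)

```text
time: 20.9
ee_pos: [0.5644, -0.0351, 0.3031]
eef_rot: [0.0, 1.0, -0.029, -0.0]
wrist_force: [-1.2, 0.5, -0.4]
opening: 0.0851
gripper_force: 0.0
```

```bash
python3 off.py 7 scene side wrist; python3 - <<'E'
from h import *
A=[]
for f in('scene7','side7'):
    X,p,m=cloud(f);A.append(X[m])
A=np.vstack(A)
for a,b in((.055,.078),(.018,.032)):
    g=A[(A[:,2]>a)&(A[:,2]<b)&(abs(A[:,0]-.489)<.075)&(abs(A[:,1]-.283)<.05)];print(cv2.minAreaRect((g[:,:2]*1000).astype(np.float32)),np.median(g[:,2]),len(g))
E
```

```text
[ 0.5644 -0.0351  0.3031] [ 0.0004  0.9996 -0.0286 -0.    ] tcp loc [0.0377 0.11  ]
side tray [276 314  26  11 154] [-0.0356 -0.1898] 0.03509992149151442
side tray [250 323  24  10 131] [-0.1121 -0.2066] 0.0458710427698272
side tray [308 324  25  16 204] [ 0.0359 -0.2361] 0.02017360591798165
side tray [255 364  37  20 495] [-0.1042 -0.3185] 0.0059080556257387
wrist tray [505 134   7  27  98] [ 0.0338 -0.2373] 0.019859753000768754
wrist tray [475 249  10  26 124] [-0.1238 -0.2116] 0.05185802059947406
((485.337646484375, 281.725830078125), (32.448158264160156, 72.29331970214844), 80.92639923095703) 0.06690625920472454 318
((485.66357421875, 280.41143798828125), (48.30258560180664, 115.30497741699219), 89.03593444824219) 0.02406079049726145 432
```

View pics/wrist7.png

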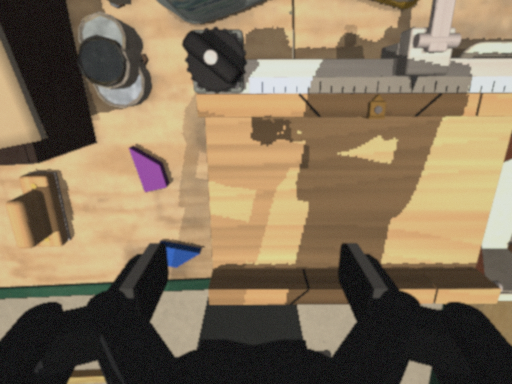

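The scraper stands at (40,210). The knob is at (213,60), the brass marker at (377,107) and the stop at (425,55). I'll work these out numerically.

```bash
python3 - <<'E'
from h import *
import sys; sys.argv=['off','0']
from off import loc,q
X,p,m=cloud('wrist7');l=loc(X)
for n,(u,v) in dict(knob=(213,60),mark=(377,107),mark2=(377,99),stop=(425,45),ptr=(418,75)).items(): print(n,X[v,u],l[v,u])
# knob bar : highest
k=m&(abs(X[...,0]-X[60,213,0])<.04)&(abs(X[...,1]-X[60,213,1])<.045)
zs=X[k][:,2];print(np.histogram(zs,bins=np.arange(.1,.24,.006)))
zt=np.percentile(zs,99);b=k&(X[...,2]>zt-.006);print(zt,b.sum(),cv2.minAreaRect((l[b]*1000).astype(np.float32)))
# rows of gray over rule near the pointer
g=p.mean(-1).astype(int)
print('rule area rows 66-100, cols 395-445');
for r in range(60,112,3): print(r,g[r,360:450:3], )
hs=cv2.cvtColor(p,cv2.COLOR_RGB2HSV)
print(hs[99:116:3,365:392:3,1])
sb=m&(abs(l[...,0]-.126)<.014)&(X[...,2]>.158)&(l[...,1]<.08);print('stopblock y',np.percentile(l[sb],[2,98],axis=0),X[sb][:,2].max())
# obstacle heights x>.64
o=m&(X[...,2]>.2);print('tall',np.percentile(X[o],[0,5,50,95,100],axis=0))
for f in('scene7','side7'):
    Y,_,mm=cloud(f);t=mm&(Y[...,2]>.2)&(Y[...,2]<.36)&(Y[...,0]>.62)&(Y[...,0]<.8)&(abs(Y[...,1]+.03)<.2)
    print(f,t.sum(),np.percentile(Y[t],[1,50,99],axis=0) if t.sum() else '')
E
```

```text
[ 0.563  -0.0311  0.3031] [-0.0003  0.9997 -0.0263 -0.0003] tcp loc [0.0361 0.114 ]
knob [ 0.6631 -0.0099  0.2038] [0.1349 0.1403]
mark [ 0.6218 -0.1421  0.1587] [0.1006 0.0062]
mark2 [ 0.6283 -0.1428  0.1556] [0.1071 0.0058]
stop [ 0.6664 -0.1643  0.1833] [ 0.1463 -0.0137]
ptr [ 0.6459 -0.1678  0.1712] [ 0.126  -0.0183]
(array([   0,    0,    0,    0,    0,    4,    7,    0, 2604,    3,  339,
        445, 1422,    8,    7,    8,  553,  772,    0,    0,    0,    0,
          0]), array([0.1  , 0.106, 0.112, 0.118, 0.124, 0.13 , 0.136, 0.142, 0.148,
       0.154, 0.16 , 0.166, 0.172, 0.178, 0.184, 0.19 , 0.196, 0.202,
       0.208, 0.214, 0.22 , 0.226, 0.232, 0.238]))
0.20386168707418983 1319 ((136.76063537597656, 142.6093292236328), (44.18478012084961, 13.976667404174805), 52.00667190551758)
rule area rows 66-100, cols 395-445
60 [118 116 116 119 117 115 120 114 114 115 117  99  74  55  54  59 104 120
 159 183 142 138 203 207 208 209 210 210 208 208]
63 [120 121 120 120 119 120 117 118 119 117 114  98  69  57  56  61 109 124
 123 119 125 119 126 119 167 180 178 206 209 205]
66 [123 1
[... 1914 characters left out ...]
  96  92  95  95
  93  86  48  74  90  93  95  91  91  92  92  95]
[[117 118 121 143 145 151 129 117 118]
 [118 120 146 145 148 149 150 132 118]
 [118 128 145 151 128 132 149 126 116]
 [117 129 149 123  32  40 138 123 116]
 [121 129 152 113  32  53 143 117 110]
 [112 119 151 149 124 146 144 119 115]]
stopblock y [[ 0.1259 -0.0385]
 [ 0.1397 -0.0058]] 0.17627947701534444
tall [[ 0.5468 -0.1066  0.2   ]
 [ 0.5571 -0.0976  0.3048]
 [ 0.5738 -0.0292  0.3548]
 [ 0.5824  0.0327  0.3719]
 [ 0.6823  0.0421  0.3777]]
scene7 2553 [[ 0.6635 -0.2153  0.2008]
 [ 0.7562  0.0217  0.2598]
 [ 0.7975  0.1401  0.3588]]
side7 2399 [[ 0.6671 -0.227   0.2009]
 [ 0.7604 -0.0224  0.2563]
 [ 0.7958  0.1296  0.3591]]
```

```bash
cat > meas.py <<'E'
from h import *
q=np.array([.521,-.143,-.052])
def L(S):
    c,s=np.cos(q[2]),np.sin(q[2]);d=np.array(S)[:2]-q[:2];return np.array([c*d[0]+s*d[1],-s*d[0]+c*d[1]])
E
python3 - <<'E'
from meas import *
np.set_printoptions(precision=4,suppress=True)
d=np.load('pics/wrist7.npz');print('cam',-d['R'].T@d['t'],d['R'][2],d['f'])
X,p,m=cloud('wrist7')
print('z near ptr',X[78:92:4,411,2],X[80:92:4,420,2],'mark z',X[98:112:3,378,2])
a=P('wrist7',411,91.5,.155);b=P('wrist7',378.3,97.5,.156);print(L(a),L(b),L(b)-L(a))
k=np.array([.6631,-.0099])
for f in('s0','d0','s1','d1'):
    Y,_,mm=cloud(f);e=Y[mm];r=np.hypot(e[:,0]-.6645,e[:,1]+.0085);t=e[(r<.12)&(e[:,2]>.18)&(e[:,2]<.45)&(r>.03)]
    if len(t): print(f,len(t),'min r',np.hypot(t[:,0]-.6645,t[:,1]+.0085).min(),np.percentile(t,[1,50,99],axis=0))
E
```

```text
cam [ 0.644  -0.0366  0.4256] [-0.3135  0.0186 -0.9494] 299.73139615381785
z near ptr [0.1564 0.1546 0.1563 0.1537] [0.1518 0.1518 0.1515] mark z [0.1572 0.1572 0.1567 0.1576 0.1584]
[ 0.1132 -0.0229] [0.1084 0.005 ] [-0.0048  0.0279]
s0 1534 min r 0.05936675404680482 [[ 0.7227 -0.085   0.182 ]
 [ 0.7497  0.0192  0.2792]
 [ 0.7804  0.069   0.3716]]
d0 1368 min r 0.05801450252215491 [[ 0.7216 -0.0864  0.1823]
 [ 0.7521 -0.0107  0.2683]
 [ 0.782   0.0666  0.3705]]
s1 1531 min r 0.059899936054332525 [[ 0.7224 -0.0836  0.1819]
 [ 0.7498  0.0189  0.2776]
 [ 0.781   0.0705  0.3714]]
d1 366 min r 0.09476000646176655 [[ 0.7463 -0.0917  0.1824]
 [ 0.7661 -0.0416  0.2543]
 [ 0.7832 -0.0005  0.3699]]
```

```bash
python3 - <<'E'
from meas import *
np.set_printoptions(precision=4,suppress=True)
A=[]
for f in('s0','d0','s1'):
    Y,_,mm=cloud(f);A.append(Y[mm])
Y,_,mm=cloud('wrist7')
e=np.vstack(A)
for z in np.arange(.18,.38,.02):
    t=e[(abs(e[:,2]-z)<.01)&(abs(e[:,0]-.73)<.1)&(abs(e[:,1]-.02)<.09)]
    if not len(t): continue
    r=np.hypot(t[:,0]-.6645,t[:,1]+.0085);t=t[r>.035];r=r[r>.035]
    if len(t):
        i=np.argsort(r)[len(r)//100];j=t[t[:,1]>-.04];print('%.2f'%z,len(t),'r',r[i],t[i],'x',np.percentile(j[:,0],[1,99]),'y',np.percentile(j[:,1],[1,99]))
E
```

```text
0.18 585 r 0.05940103851088789 [ 0.7238 -0.0056  0.1839] x [0.7194 0.7803] y [-0.0353  0.1092]
0.20 590 r 0.06095902227201303 [0.7247 0.0013 0.1907] x [0.7209 0.7813] y [-0.0341  0.1094]
0.22 622 r 0.06525061455708889 [0.7257 0.0142 0.2131] x [0.7239 0.7867] y [-0.0367  0.1097]
0.24 560 r 0.07075338543947289 [0.7299 0.0185 0.2372] x [0.7308 0.7873] y [-0.0389  0.1098]
0.26 448 r 0.07556640896005219 [0.7357 0.0167 0.2555] x [0.7366 0.8127] y [-0.0344  0.1098]
0.28 350 r 0.077300271379577 [0.7409 0.0034 0.271 ] x [0.7403 0.7856] y [-0.0202  0.1096]
0.30 483 r 0.07918693612848511 [0.743  0.0021 0.3044] x [0.7431 0.7847] y [-0.0129  0.1097]
0.32 13 r 0.14494494258061816 [0.7509 0.1079 0.3151] x [0.7496 0.7726] y [0.1047 0.1099]
0.34 68 r 0.08291089450550565 [ 0.7474 -0.0062  0.349 ] x [0.7462 0.7546] y [-0.0366  0.1097]
0.36 2228 r 0.08319707426468888 [0.7466 0.0047 0.36  ] x [0.7463 0.8283] y [-0.0393  0.1062]
```

```bash
cat > knob.py <<'E'
from meas import *
import sys
np.set_printoptions(precision=4,suppress=True)
n=sys.argv[1]
for i in range(2): bot.camera('wrist')
s=bot.state();print(s['ee_pos'],s['eef_rot'],s['joint_positions']);shot('wrist',n)
X,p,m=cloud(n);b=m&(X[...,2]>.196)&(X[...,2]<.212)&(np.hypot(X[...,0]-.664,X[...,1]+.009)<.05)
g=X[b];print('bar',b.sum(),cv2.minAreaRect((g[:,:2]*1000).astype(np.float32)),np.median(g[:,2]))
E
python3 knob.py k1; python3 - <<'E'
from meas import *
np.set_printoptions(precision=4,suppress=True)
d=np.load('pics/k1.npz');g=d['px'].mean(-1).astype(int);hs=cv2.cvtColor(d['px'],cv2.COLOR_RGB2HSV)[...,1]
u0,v0=proj('k1',P('wrist7',411,91.5,.155)).round().astype(int);print(u0,v0)
for v in range(v0-14,v0+5): print(v,g[v,u0-10:u0+14])
u1,v1=proj('k1',P('wrist7',378,97.5,.156)).round().astype(int);print(u1,v1)
for v in range(v1-5,v1+12): print(v,hs[v,u1-12:u1+12])
E
```

```text
[ 0.5628 -0.0304  0.3034] [-0.0001  0.9997 -0.0256 -0.0001] [-0.2551  0.0023  1.7262  0.0002  1.4133  1.3668]
bar 1322 ((664.8604736328125, -7.807157516479492), (43.73552322387695, 13.985506057739258), 49.13818359375) 0.20221160256703402
413 92
78 [142 143 143 143 146 140 128 109  97  77  58  51  55  54  59  80 117 138
 145 144 141 142 145 141]
79 [144 143 146 147 146 143 133 121 107  77  56  52  57  58  66  94 124 142
 145 144 147 145 143 144]
80 [144 144 146 145 144 145 141 133 116  84  58  53  56  60  77 107 135 146
 147 146 146 147 144 145]
81 [143 142 145 144 144 143 144 140 118  85  58  53  56  59  87 121 140 144
 147 144 144 146 147 143]
82 [143 144 145 143 144 145 145 141 118  89  57  49  57  67  99 127 141 148
 148 145 146 147 146 144]
83 [146 146 146 144 143 144 142 138 119  86  57  50  55  79 114 135 145 145
 147 145 144 147 144 145]
84 [142 145 145 146 145 145 145 138 118  87  59  52  61  93 124 142 146 146
 146 146 143 146 142 145]
85 [140 142 141 146 144 144 144 137 121  89  62  52  69 106 134 144 147 145
 149 147 143 141 135 140]
86 [128 144 145 148 145 146 145 141 120
[... 2007 characters left out ...]
 140 148 148 150 149 156 152 146 152 144 145 149 149 145
 141 135 125 120 116 122]
103 [119 116 121 131 144 147 149 148 152 149 147 153 150 150 151 147 151 144
 148 142 126 116 116 117]
104 [120 111 139 136 150 147 147 151 149 149 148 141 146 146 147 147 147 156
 146 138 126 119 119 120]
105 [122 126 128 144 144 148 149 148 147 141 137 116 106 124 136 138 152 151
 145 139 133 116 111 118]
106 [117 122 126 130 140 150 150 149 141 119  89  61  60  69 103 127 144 146
 146 138 124 122 118 122]
107 [115 120 133 145 154 145 149 142 124  80  50  35  38  47  61  93 131 144
 146 132 121 115 118 118]
108 [113 116 124 139 147 149 149 137 100  51  33  33  37  33  48  80 119 145
 141 129 123 119 118 114]
```

drive_tool(
  offset=[
    [0, 0, 0],
    [0.3, 0.1, 0],
    [0.6, 0.2, 0],
    [0.9, 0.3, 0],
    [1.2, 0.4, 0],
  ],
  twist=[1, 2, 3, 4, 5],
  jaw=[60, 40, 40, 40, 40],
)

```text
time: 21.7
ee_pos: [0.5992, -0.0181, 0.3037]
eef_rot: [0.0, 0.947, 0.321, 0.0]
wrist_force: [0.3, -0.4, -0.1]
opening: 0.0396
gripper_force: 0.0
```

drive_tool(
  offset=[
    [0.8, 0.2, -0.3],
    [1.6, 0.3, -0.6],
    [2.2, 0.35, -1],
    [2.2, 0.35, -1.5],
    [2.2, 0.35, -1.5],
  ],
  twist=[1, 1.5, 1.5, 1.5, 1.5],
  jaw=[40, 40, 40, 40, 40],
)

```text
time: 22.2
ee_pos: [0.6634, -0.0079, 0.2551]
eef_rot: [-0.002, 0.91, 0.415, -0.002]
wrist_force: [-0.3, -0.4, -0.2]
opening: 0.0401
gripper_force: 0.0
```

```bash
python3 - <<'E'
from h import *
for i in range(2): bot.camera('wrist')
s=bot.state();q=s['eef_rot'];print(s['ee_pos'],Ro.from_quat([q[1],q[2],q[3],q[0]]).as_matrix().round(3),s['joint_positions'],s['wrist_force'])
E
```

```text
[ 0.66426134 -0.00845126  0.25808977] [[ 0.656  0.755 -0.001]
 [ 0.755 -0.656  0.   ]
 [-0.001 -0.001 -1.   ]] [-1.83019560e-01  2.72332876e-01  1.51071588e+00 -6.46290154e-05
  1.35982654e+00  5.32255455e-01] [ 0.46750971 -0.82571252  0.31260301]
```

drive_tool(
  offset=[
    [0.02, 0.02, -0.7],
    [0.02, 0.02, -1.4],
    [0.02, 0.02, -2.1],
    [0.02, 0.02, -2.1],
  ],
  twist=[0, 0, 0, 0],
  jaw=[40, 40, 40, 40],
)

```text
time: 22.7
ee_pos: [0.6637, -0.008, 0.193]
eef_rot: [-0.001, 0.91, 0.415, -0.002]
wrist_force: [-0.3, 0.1, -0.2]
opening: 0.0399
gripper_force: 0.0
```

drive_tool(
  offset=[
    [0, 0, 0],
    [0, 0, 0],
    [0, 0, 0],
    [0, 0, 0],
  ],
  twist=[0, 0, 0, 0],
  jaw=[5, 5, 5, 5],
  squeeze=30,
)

```text
time: 23.1
ee_pos: [0.6654, -0.0075, 0.1978]
eef_rot: [-0.001, 0.91, 0.415, -0.0]
wrist_force: [-7.6, 2.2, 2.0]
opening: 0.0132
gripper_force: 31.4
```

drive_tool(
  offset=[
    [0, 0, 0],
    [0, 0, 0],
    [0, 0, 0],
    [0, 0, 0],
    [0, 0, 0],
  ],
  twist=[1, 2, 3, 4, 5],
  jaw=[5, 5, 5, 5, 5],
)

```text
time: 23.6
ee_pos: [0.665, -0.0076, 0.1978]
eef_rot: [-0.001, 0.711, 0.703, -0.0]
wrist_force: [-8.2, 9.2, 4.2]
opening: 0.0135
gripper_force: 45.3
```

drive_tool(
  offset=[
    [0, 0, 0],
    [0, 0, 0],
    [0, 0, 0],
    [0, 0, 0],
    [0, 0, 0],
  ],
  twist=[1, 2, 3, 4, 5],
  jaw=[5, 5, 5, 5, 5],
)

```text
time: 24.1
ee_pos: [0.6654, -0.0085, 0.1978]
eef_rot: [-0.0, 0.428, 0.904, -0.001]
wrist_force: [-4.5, -0.2, 6.2]
opening: 0.0133
gripper_force: 46.3
```

drive_tool(
  offset=[
    [0, 0, 0],
    [0, 0, 0],
    [0, 0, 0],
    [0, 0, 0],
    [0, 0, 0],
  ],
  twist=[1, 2, 3, 4, 5],
  jaw=[5, 5, 5, 5, 5],
)

```text
time: 24.6
ee_pos: [0.6663, -0.0082, 0.1978]
eef_rot: [0.001, 0.093, 0.996, 0.0]
wrist_force: [-5.7, 0.0, 6.6]
opening: 0.0132
gripper_force: 49.8
```

drive_tool(
  offset=[
    [0, 0, 0],
    [0, 0, 0],
    [0, 0, 0],
    [0, 0, 0],
  ],
  twist=[1, 1.6, 1.6, 1.6],
  jaw=[5, 5, 5, 5],
)

```text
time: 25.0
ee_pos: [0.6664, -0.0079, 0.1978]
eef_rot: [0.001, -0.015, 1.0, 0.0]
wrist_force: [-0.6, 0.4, 11.4]
opening: 0.0132
gripper_force: 51.6
```

```bash
python3 - <<'E'
from meas import *
np.set_printoptions(precision=4,suppress=True)
s=bot.state();q0=s['eef_rot'];print(s['ee_pos'],np.degrees(np.arctan2(*Ro.from_quat([q0[1],q0[2],q0[3],q0[0]]).as_matrix()[[1,0],1])),s['wrist_force'],s['joint_positions'][5])
for n in('scene','side'):
    shot(n,n+'8');X,p,m=cloud(n+'8');c,sn=np.cos(q[2]),np.sin(q[2]);d=X[...,:2]-q[:2];l=np.stack([c*d[...,0]+sn*d[...,1],-sn*d[...,0]+c*d[...,1]],-1)
    for f in(n+'7',n+'8'):
        X,p,m=cloud(f);d=X[...,:2]-q[:2];l=np.stack([c*d[...,0]+sn*d[...,1],-sn*d[...,0]+c*d[...,1]],-1)
        b=m&(abs(l[...,0]-.15)<.04)&(X[...,2]>.162)&(X[...,2]<.205)&(l[...,1]<.09)&(l[...,1]>-.12);g=l[b];print(f,b.sum(),np.percentile(g[:,1],[3,50,97]))
E
```

```text
[ 0.6664 -0.0079  0.1978] 91.6928152370289 [-0.6303  0.3985 11.4414] -1.7825092776860545
scene7 133 [-0.0389 -0.0179 -0.0055]
scene8 162 [-0.011   0.0083  0.0213]
side7 209 [-0.0403 -0.0269 -0.0083]
side8 200 [-0.0124  0.0004  0.0196]
```

drive_tool(
  offset=[
    [0, 0, 0],
    [0, 0, 0],
    [0, 0, 0.6],
    [0, 0, 1.8],
    [0, 0, 3.2],
  ],
  twist=[0, 0, 0, 0, 0],
  jaw=[40, 40, 40, 40, 40],
)

```text
time: 25.6
ee_pos: [0.6652, -0.0084, 0.292]
eef_rot: [-0.001, -0.015, 1.0, 0.0]
wrist_force: [0.3, -0.9, 1.2]
opening: 0.0401
gripper_force: 0.0
```

drive_tool(
  offset=[
    [-0.6, 0, 0.3],
    [-1.2, -1, 0.4],
    [-1.2, -2.4, 0.4],
    [-1.2, -4, 0.4],
    [-1.2, -4, 0.4],
  ],
  twist=[0, 0, 0, 0, 0],
  jaw=[40, 40, 40, 40, 40],
)

```text
time: 26.1
ee_pos: [0.6296, -0.1335, 0.3049]
eef_rot: [0.001, -0.012, 1.0, -0.001]
wrist_force: [0.4, 0.3, 0.3]
opening: 0.04
gripper_force: 0.0
```

```bash
python3 - <<'E'
from meas import *
np.set_printoptions(precision=4,suppress=True)
for i in range(3): bot.camera('wrist')
print(bot.state()['ee_pos'])
shot('wrist','k2')
m=q[:2]+np.array([.1084*.9986+.052*.005,-.052*.1084+.005])
u,v=proj('k2',[m[0],m[1],.156]);print(u,v)
u,v=int(u),int(v)
crop('k2','k2c',max(0,u-60),max(0,v-45),u+60,v+45,6)
E
```

```text
[ 0.63   -0.1283  0.3043]
236.77290014611174 175.50386803860948
```

View pics/k2c.png

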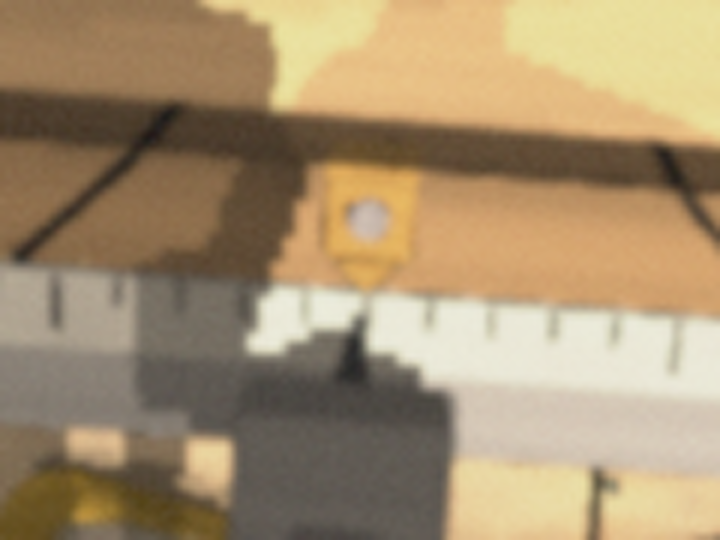

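The marker tip is at crop (368,288) and the pointer tip at about (361,313), nearly opposite. I'll quantify the offset.

```bash
python3 - <<'E'
from meas import *
np.set_printoptions(precision=4,suppress=True)
f=lambda a,b:(176+a/6-.42,130+b/6-.42)
M=P('k2',*f(368,290),.157)
for c in((360,313),(362,311)):
  for z in(.154,.156): print(L(P('k2',*f(*c),z))-L(M))
d=np.load('pics/k2.npz');g=d['px'].mean(-1).astype(int)
for v in range(178,194): print(v,g[v,226:248])
E
```

```text
[ 0.0048 -0.0011]
[ 0.0042 -0.001 ]
[ 0.0045 -0.0008]
[ 0.0038 -0.0008]
178 [187 191 203 205 199 192 185 179 172 170 168 168 165 169 176 183 178 169
 160 152 150 146]
179 [200 202 222 225 224 223 218 214 212 206 187 180 193 203 207 208 205 197
 186 174 166 153]
180 [196 204 225 228 228 229 227 226 225 218 194 189 210 221 225 224 224 222
 220 214 203 178]
181 [195 203 224 229 229 229 229 226 221 209 185 184 212 225 227 228 227 227
 226 224 211 186]
182 [200 205 224 228 229 228 227 224 201 171 157 176 211 225 227 228 227 228
 228 225 208 178]
183 [208 209 222 223 224 223 224 217 177 125 122 167 211 226 229 228 229 228
 227 223 208 182]
184 [216 205 198 198 199 197 196 185 150 105 113 175 215 226 227 228 228 228
 228 224 212 199]
185 [217 186 149 138 136 135 136 125 102  86 120 188 220 227 228 227 228 229
 228 227 219 215]
186 [189 158 121 109 107 109 104  87  63  66 115 188 223 228 227 229 229 228
 228 228 227 225]
187 [131 121 111 110 105 107  99  77  53  54 106 183 219 223 223 224 226 227
 228 229 228 228]
188 [108 106 107 106 106 104  93  71  46  54  95 157 190 198 198 202 215 225
 227 226 227 228]
189 [110 106 107 108 108 101  87  58  46  52  75 114 132 137 137 153 195 218
 224 225 226 230]
190 [100 105 103 103 105  96  79  55  44  44  60  87 104 108 108 126 165 189
 193 205 216 226]
191 [ 95  98  97  97  94  85  64  51  40  44  53  78 100 101 104 107 121 130
 137 152 200 222]
192 [ 85  89  85  90  83  73  55  45  44  46  50  72  88  96  95  94  99  97
 100 125 182 213]
193 [ 74  80  77  80  77  69  58  57  52  51  56  70  82  86  86  87  89  89
  89 115 160 195]
```

The pointer is about 0.8 mm from the marker, within the 2.5 mm tolerance. Next is the gate. I'll turn the tool back on the way.

drive_tool(
  offset=[
    [-0.7, 0, 0],
    [-1.4, -0.3, 0],
    [-2.1, -0.8, 0],
    [-2.8, -1.2, 0],
    [-3.5, -1.6, 0],
  ],
  twist=[-1, -2, -3, -4, -5],
  jaw=[60, 60, 60, 60, 60],
)

```text
time: 26.8
ee_pos: [0.5244, -0.1752, 0.3038]
eef_rot: [0.0, 0.329, 0.944, -0.0]
wrist_force: [0.5, -0.2, 0.2]
opening: 0.0596
gripper_force: 0.0
```

drive_tool(
  offset=[
    [-0.2, -0.6, 0],
    [-0.4, -1.2, 0],
    [-0.6, -1.8, 0],
    [-0.8, -2.4, 0],
    [-1, -3, 0],
  ],
  twist=[-1, -2, -3, -4, -5],
  jaw=[60, 60, 60, 60, 60],
)

```text
time: 27.3
ee_pos: [0.4951, -0.2656, 0.3038]
eef_rot: [0.0, 0.632, 0.775, 0.0]
wrist_force: [0.0, -1.3, -0.3]
opening: 0.0604
gripper_force: 0.0
```

drive_tool(
  offset=[
    [0, -0.6, 0],
    [0, -1.2, 0],
    [0, -1.8, 0],
    [0, -2.4, 0],
    [0, -3, 0],
  ],
  twist=[-1, -2, -3, -4, -5],
  jaw=[60, 60, 60, 60, 60],
)

```text
time: 27.8
ee_pos: [0.4956, -0.3556, 0.3038]
eef_rot: [0.0, 0.859, 0.512, 0.0]
wrist_force: [0.7, 1.0, -0.4]
opening: 0.06
gripper_force: 0.0
```

drive_tool(
  offset=[
    [0, -0.6, 0],
    [0, -1.2, 0],
    [0, -1.8, 0],
    [0, -2.4, 0],
    [0, -3, 0],
  ],
  twist=[-1, -2, -3, -4, -5],
  jaw=[60, 60, 60, 60, 60],
)

```text
time: 28.3
ee_pos: [0.4959, -0.4456, 0.3038]
eef_rot: [0.0, 0.982, 0.187, 0.0]
wrist_force: [0.6, -0.3, 0.6]
opening: 0.06
gripper_force: 0.0
```

drive_tool(
  offset=[
    [0, -0.6, 0],
    [0, -1.2, 0],
    [0, -1.9, 0],
    [0, -1.9, 0],
    [0, -1.9, 0],
  ],
  twist=[-1, -2, -3, -3.1, -3.1],
  jaw=[60, 60, 60, 60, 60],
)

```text
time: 28.8
ee_pos: [0.4956, -0.5022, 0.3033]
eef_rot: [-0.0, 1.0, -0.025, -0.0]
wrist_force: [-0.0, 0.5, 0.9]
opening: 0.0599
gripper_force: 0.0
```

```bash
cat > gate.py <<'E'
from meas import *
import sys
np.set_printoptions(precision=4,suppress=True)
for i in range(2): bot.camera('wrist')
s=bot.state();q0=s['eef_rot'];print(s['ee_pos'],np.degrees(np.arctan2(*Ro.from_quat([q0[1],q0[2],q0[3],q0[0]]).as_matrix()[[1,0],1])),s['joint_positions'])
shot('wrist',sys.argv[1]);X,p,m=cloud(sys.argv[1])
b=m&(X[...,2]>.108)&(X[...,2]<.125)&(abs(X[...,0]-.555)<.06)&(abs(X[...,1]+.503)<.04);g=X[b]
print(b.sum(),cv2.minAreaRect((g[:,:2]*1000).astype(np.float32)),np.median(g[:,2]))
E
python3 gate.py g1
```

```text
[ 0.4955 -0.502   0.3036] -92.83234861533667 [-0.9523  0.3371  1.3484  0.0002  1.4563  0.6679]
1619 ((553.6474609375, -502.27459716796875), (23.782855987548828, 68.81930541992188), 86.20694732666016) 0.11474024376394291
```

drive_tool(
  offset=[
    [1, 0, -1],
    [1.97, -0.03, -2],
    [1.97, -0.03, -3.5],
    [1.97, -0.03, -5],
    [1.97, -0.03, -5],
  ],
  twist=[-0.05, -0.05, -0.05, -0.05, -0.05],
  jaw=[45, 45, 45, 45, 45],
)

```text
time: 29.45
ee_pos: [0.5513, -0.4995, 0.1445]
eef_rot: [-0.006, 1.0, -0.029, -0.005]
wrist_force: [-1.4, 1.6, -1.1]
opening: 0.0451
gripper_force: 0.0
```

drive_tool(
  offset=[
    [0, 0, -0.8],
    [0, 0, -1.5],
    [0, 0, -1.53],
    [0, 0, -1.53],
    [0, 0, -1.53],
  ],
  twist=[0, 0, 0, 0, 0],
  jaw=[45, 45, 45, 45, 45],
)

```text
time: 29.95
ee_pos: [0.5549, -0.5053, 0.1108]
eef_rot: [0.002, 1.0, -0.03, 0.001]
wrist_force: [0.0, 0.1, -0.2]
opening: 0.0453
gripper_force: 0.0
```

drive_tool(
  offset=[
    [0, 0, 0],
    [0, 0, 0],
    [0, 0, 0],
    [0, 0, 0],
  ],
  twist=[0, 0, 0, 0],
  jaw=[15, 15, 15, 15],
  squeeze=70,
)

```text
time: 30.35
ee_pos: [0.5545, -0.5046, 0.1094]
eef_rot: [0.001, 1.0, -0.03, 0.001]
wrist_force: [-1.3, 2.2, 5.3]
opening: 0.0227
gripper_force: 72.3
```

drive_tool(
  offset=[
    [0, 0, 1],
    [0, 0, 2],
    [0, 0, 3.3],
    [0, 0, 4.5],
    [0, 0, 4.5],
  ],
  twist=[0, 0, 0, 0.06, 0.06],
  jaw=[15, 15, 15, 15, 15],
)

```text
time: 30.85
ee_pos: [0.5556, -0.5064, 0.2499]
eef_rot: [0.005, 1.0, -0.025, 0.004]
wrist_force: [0.7, -0.3, -1.2]
opening: 0.0227
gripper_force: 71.3
```

drive_tool(
  offset=[
    [-0.3, 1.2, 0],
    [-0.7, 2.4, 0],
    [-1.1, 3.6, -0.2],
    [-1.4, 4.7, -0.5],
    [-1.4, 4.7, -0.9],
  ],
  twist=[0, 0, 0, 0, 0],
  jaw=[15, 15, 15, 15, 15],
)

```text
time: 31.35
ee_pos: [0.5104, -0.3587, 0.2127]
eef_rot: [-0.002, 1.0, -0.024, -0.002]
wrist_force: [0.1, -1.0, -2.9]
opening: 0.0226
gripper_force: 71.2
```

```bash
python3 - <<'E'
from meas import *
np.set_printoptions(precision=4,suppress=True)
for n in('side','wrist','wrist'):
    shot(n,n+'9')
s=bot.state();print(s['ee_pos'],s['eef_rot'],s['wrist_force'],s['opening'])
X,p,m=cloud('wrist9');c,sn=np.cos(q[2]),np.sin(q[2])
# gate grip top in wrist view
b=m&(abs(X[...,0]-.513)<.05)&(abs(X[...,1]-s['ee_pos'][1])<.02)&(X[...,2]>s['ee_pos'][2]+.0)&(X[...,2]<s['ee_pos'][2]+.02);g=X[b];print('griptop',len(g),np.percentile(g,[2,50,98],axis=0) if len(g) else '')
# plate in side view: pts on plate front face
X,p,m=cloud('side9');d=X[...,:2]-q[:2];l=np.stack([c*d[...,0]+sn*d[...,1],-sn*d[...,0]+c*d[...,1]],-1)
y=L(s['ee_pos'])[1];print('tcp loc',L(s['ee_pos']))
b=m&(abs(l[...,1]-y)<.014)&(abs(l[...,0])<.14)&(X[...,2]>.115)&(X[...,2]<.19);g=l[b];z=X[b][:,2]
print(b.sum(),'x',np.percentile(g[:,0],[.5,99.5]),'z',np.percentile(z,[1,99]))
A=np.c_[g[:,0],z,np.ones(len(z))];print('plate y = a x + b z + c',np.linalg.lstsq(A,g[:,1],rcond=None)[0])
# plate top edge
t=[ (xx, np.percentile(z[abs(g[:,0]-xx)<.01],97)) for xx in(-.1,-.07,.05,.08,.11) if (abs(g[:,0]-xx)<.01).sum()>5];print(np.array(t))
b=m&(abs(l[...,1]-y+.03)<.04)&(abs(l[...,0])<.13)&(X[...,2]>.088)&(X[...,2]<.12);print('foot z',np.percentile(X[b][:,2],[5,50,95]),b.sum())
E
```

```text
[ 0.5111 -0.3627  0.2131] [-0.0012  0.9997 -0.0255 -0.0015] [-0.113  -0.4385 -3.4383] 0.022796154929086522
griptop 7915 [[ 0.4794 -0.3783  0.2139]
 [ 0.5168 -0.3615  0.2174]
 [ 0.5429 -0.3467  0.2299]]
tcp loc [ 0.0015 -0.2199]
1617 x [-0.1252  0.1203] z [0.1158 0.1872]
plate y = a x + b z + c [ 0.0045 -0.0528 -0.2079]
[[-0.1     0.1838]
 [-0.07    0.1832]
 [ 0.05    0.1834]
 [ 0.08    0.1831]
 [ 0.11    0.1833]]
foot z [0.1043 0.107  0.1152] 2261
```

drive_tool(
  offset=[
    [0, 0, 0.06],
    [0.03, 0.5, 0.06],
    [0.06, 1, 0.06],
    [0.08, 1.3, 0.06],
    [0.08, 1.3, 0.06],
  ],
  twist=[0, 0, 0, 0, 0],
  jaw=[15, 15, 15, 15, 15],
)

```text
time: 32.0
ee_pos: [0.5146, -0.3226, 0.2174]
eef_rot: [-0.0, 1.0, -0.025, 0.0]
wrist_force: [-0.0, -0.3, -2.7]
opening: 0.0228
gripper_force: 71.3
```

drive_tool(
  offset=[
    [0, 0.15, 0],
    [0, 0.3, 0],
    [0.02, 0.4, 0],
    [0.02, 0.5, 0],
    [0.02, 0.5, 0],
  ],
  twist=[0, 0, 0, 0, 0],
  jaw=[15, 15, 15, 15, 15],
)

```text
time: 32.5
ee_pos: [0.5149, -0.309, 0.2173]
eef_rot: [-0.0, 1.0, -0.025, -0.0]
wrist_force: [0.5, -0.3, -3.0]
opening: 0.023
gripper_force: 71.1
```

drive_tool(
  offset=[
    [0, 0, -0.1],
    [0, 0, -0.2],
    [0, 0, -0.3],
    [0, 0, -0.4],
    [0, 0, -0.4],
  ],
  twist=[0, 0, 0, 0, 0],
  jaw=[15, 15, 15, 15, 15],
)

```text
time: 33.0
ee_pos: [0.5153, -0.3093, 0.2067]
eef_rot: [0.0, 1.0, -0.025, 0.0]
wrist_force: [0.5, 3.5, 4.1]
opening: 0.0229
gripper_force: 72.3
```

drive_tool(
  offset=[
    [0, 0, 0.1],
    [-0.04, 0.04, 0.1],
    [-0.04, 0.04, 0],
    [-0.04, 0.04, -0.05],
    [-0.04, 0.04, -0.1],
  ],
  twist=[0, 0, 0, 0, 0],
  jaw=[15, 15, 15, 15, 15],
)

```text
time: 33.5
ee_pos: [0.5137, -0.3076, 0.2018]
eef_rot: [-0.001, 1.0, -0.026, -0.0]
wrist_force: [1.2, 4.7, -0.8]
opening: 0.0231
gripper_force: 71.5
```

drive_tool(
  offset=[
    [0, 0.03, -0.08],
    [0, 0.03, -0.16],
    [0, 0.03, -0.24],
    [0, 0.03, -0.32],
    [0, 0.03, -0.32],
  ],
  twist=[0, 0, 0, 0, 0],
  jaw=[15, 15, 15, 15, 15],
)

```text
time: 34.0
ee_pos: [0.5135, -0.3072, 0.1921]
eef_rot: [-0.0, 1.0, -0.026, -0.0]
wrist_force: [0.2, 0.4, -3.6]
opening: 0.0229
gripper_force: 71.2
```

drive_tool(
  offset=[
    [0, 0, -0.04],
    [0, 0, -0.08],
    [0, 0, -0.1],
    [0, 0, -0.1],
  ],
  twist=[0, 0, 0, 0],
  jaw=[15, 15, 15, 15],
)

```text
time: 34.4
ee_pos: [0.5138, -0.3072, 0.1903]
eef_rot: [0.0, 1.0, -0.026, 0.0]
wrist_force: [-1.0, 3.2, 0.9]
opening: 0.0228
gripper_force: 71.7
```

Contact at the expected bottom (0.1903 m). I'll release, rise and check the result.

drive_tool(
  offset=[
    [0, 0, 0],
    [0, 0, 0],
    [0, 0, 0],
    [0, 0, 0.6],
    [0, 0, 2],
  ],
  twist=[0, 0, 0, 0, 0],
  jaw=[45, 60, 60, 60, 60],
)

```text
time: 34.9
ee_pos: [0.5119, -0.3057, 0.2461]
eef_rot: [-0.003, 1.0, -0.026, -0.003]
wrist_force: [0.6, -0.0, 0.6]
opening: 0.0599
gripper_force: 0.0
```

drive_tool(
  offset=[
    [0, 0, 1],
    [-0.4, -0.2, 2],
    [-0.4, -0.4, 2.5],
    [-0.4, -0.5, 2.5],
    [-0.4, -0.5, 2.5],
  ],
  twist=[0, 0, 0, 0, 0],
  jaw=[60, 60, 60, 60, 60],
)

```text
time: 35.4
ee_pos: [0.5016, -0.3223, 0.3233]
eef_rot: [-0.001, 1.0, -0.026, -0.001]
wrist_force: [0.6, 0.1, 0.4]
opening: 0.0601
gripper_force: 0.0
```

```bash
cat > fin.py <<'E'
from meas import *
np.set_printoptions(precision=4,suppress=True)
c,sn=np.cos(q[2]),np.sin(q[2])
def cl(f):
    X,p,m=cloud(f);d=X[...,:2]-q[:2];return X,p.astype(int),m,np.stack([c*d[...,0]+sn*d[...,1],-sn*d[...,0]+c*d[...,1]],-1)
for n in('wrist','wrist','side','scene'): shot(n,n+'F')
print(bot.state()['ee_pos'],bot.state()['wrist_force'])
for f in('w1','wristF'):
    X,p,m,l=cl(f);b=m&(X[...,2]>.185)&(X[...,2]<.212)&(abs(l[...,0])<.05)&(abs(l[...,1]+.165)<.025);g=l[b];print(f,'grip',cv2.minAreaRect((g*1000).astype(np.float32)),np.median(X[b][:,2]))
for f in('d0','sideF'):
    X,p,m,l=cl(f)
    b=m&(abs(l[...,1]+.165)<.012)&(abs(l[...,0])<.125)&(X[...,2]>.1)&(X[...,2]<.175)&((abs(l[...,0])>.045));g=l[b];z=X[b][:,2]
    print(f,b.sum(),'top',[np.percentile(z[abs(g[:,0]-x)<.012],97) for x in(-.09,.06,.08,.1) if (abs(g[:,0]-x)<.012).sum()>4],'y',np.linalg.lstsq(np.c_[g[:,0],z-.13,np.ones(len(z))],g[:,1],rcond=None)[0])
X,p,m,l=cl('sideF')
kk=m&(abs(l[...,0])<.16)&(l[...,1]<-.165)&(l[...,1]>-.40)&(X[...,2]<.07)&(p[...,0]-p[...,2]>30)&(p.max(-1)<135)
N,Lb,st,_=cv2.connectedComponentsWithStats(kk.astype(np.uint8))
for i in range(1,N):
    if st[i,4]>40: print('tray',st[i],l[Lb==i].mean(0),X[Lb==i][:,2].mean())
for f in('scene8','sceneF','side8','sideF'):
    X,p,m,l=cl(f);b=m&(abs(l[...,0]-.15)<.04)&(X[...,2]>.162)&(X[...,2]<.205)&(l[...,1]<.09)&(l[...,1]>-.12);print(f,'stop',b.sum(),np.percentile(l[b][:,1],[3,50,97]))
for f in('sceneF','sideF'):
    A=cloud(f);A=A[0][A[2]]
    for a,e in((.055,.078),(.018,.032)):
        g=A[(A[:,2]>a)&(A[:,2]<e)&(abs(A[:,0]-.489)<.085)&(abs(A[:,1]-.283)<.06)]
        if len(g)>4: print(f,'scr',cv2.minAreaRect((g[:,:2]*1000).astype(np.float32)),np.median(g[:,2]))
E
python3 fin.py
```

```text
[ 0.5014 -0.3216  0.3226] [-0.9028  0.1246  0.4437]
w1 grip ((0.8382148742675781, -166.09950256347656), (69.15807342529297, 23.987768173217773), 0.03212624788284302) 0.1958277588231765
wristF grip ((0.2900428771972656, -168.86337280273438), (70.35352325439453, 24.461688995361328), 0.10267364978790283) 0.19563759189705227
d0 641 top [np.float64(0.1615579694730432), np.float64(0.16060401212690018), np.float64(0.16143353451454956), np.float64(0.16105395420568142)] y [ 0.0013 -0.0738 -0.1616]
sideF 833 top [np.float64(0.16117126940128915), np.float64(0.16177432181392898), np.float64(0.1608597209951433), np.float64(0.16116883302662185)] y [-0.0004 -0.1077 -0.1628]
tray [310 325  22  14 176] [ 0.0369 -0.2355] 0.0202472232162529
tray [ 255  351  124   33 2124] [ 0.016  -0.3346] 0.0003008007589002662
scene8 stop 162 [-0.011   0.0083  0.0213]
sceneF stop 160 [-0.0101  0.0082  0.0211]
side8 stop 200 [-0.0124  0.0004  0.0196]
sideF stop 202 [-0.0136 -0.0002  0.0175]
sceneF scr ((505.716064453125, 273.3954772949219), (178.20333862304688, 49.9920539855957), 28.640941619873047) 0.06745903542226445
sceneF scr ((498.55950927734375, 269.242431640625), (198.12718200683594, 73.34658813476562), 24.560976028442383) 0.02434559513302609
sideF scr ((454.6492004394531, 243.72119140625), (29.1332950592041, 68.39683532714844), 84.52841186523438) 0.06526744573872613
sideF scr ((498.00848388671875, 265.6019287109375), (197.2384490966797, 79.11678314208984), 23.97831153869629) 0.02385861351917965
```

```bash
python3 - <<'E'
from meas import *
np.set_printoptions(precision=4,suppress=True)
c,sn=np.cos(q[2]),np.sin(q[2])
for f in('scene7','sceneF','sideF'):
    X,p,m=cloud(f)
    for a,e in((.045,.09),(.012,.035)):
        k=m&(X[...,2]>a)&(X[...,2]<e)&(X[...,0]>.33)&(X[...,0]<.57)&(X[...,1]>.15)&(X[...,1]<.40)
        N,Lb,st,_=cv2.connectedComponentsWithStats(k.astype(np.uint8))
        for i in range(1,N):
            if st[i,4]>20: g=X[Lb==i];print(f,a,st[i,4],cv2.minAreaRect((g[:,:2]*1000).astype(np.float32)),np.percentile(g[:,2],[10,50,98]))
X,p,m=cloud('wristF');p=p.astype(int);d=X[...,:2]-q[:2];l=np.stack([c*d[...,0]+sn*d[...,1],-sn*d[...,0]+c*d[...,1]],-1)
k=m&(l[...,1]<-.165)&(l[...,1]>-.4)&(abs(l[...,0])<.16)&(X[...,2]<.085)&(p[...,0]-p[...,2]>25)&(p.max(-1)<150)
N,Lb,st,_=cv2.connectedComponentsWithStats(k.astype(np.uint8))
for i in range(1,N):
    if st[i,4]>150: print('tray',st[i],l[Lb==i].min(0),l[Lb==i].max(0),np.percentile(X[Lb==i][:,2],[2,98]))
E
```

```text
scene7 0.045 255 ((485.3160400390625, 283.6631164550781), (23.287172317504883, 71.01954650878906), 87.19309997558594) [0.0515 0.0668 0.0709]
scene7 0.012 315 ((486.48321533203125, 284.7937316894531), (40.75510787963867, 113.83399963378906), 89.709716796875) [0.0183 0.024  0.0333]
sceneF 0.045 257 ((456.9508056640625, 246.02883911132812), (23.930496215820312, 70.82579040527344), 85.81352996826172) [0.0514 0.0668 0.0705]
sceneF 0.012 316 ((457.3408203125, 245.73977661132812), (40.42686080932617, 112.34187316894531), 86.77738952636719) [0.017  0.024  0.0335]
sideF 0.045 151 ((454.5228271484375, 243.73329162597656), (29.1332950592041, 68.65070343017578), 84.52841186523438) [0.0475 0.0619 0.0704]
sideF 0.012 212 ((455.5834655761719, 243.45558166503906), (44.20196533203125, 112.57164001464844), 84.053955078125) [0.0148 0.0234 0.034 ]
tray [ 373   35   41   99 2199] [ 0.0053 -0.4   ] [ 0.1362 -0.3207] [-0.0033  0.0003]
tray [285  87  42  49 775] [ 0.0031 -0.2819] [ 0.0701 -0.2229] [0.0011 0.0217]
tray [324 174  30  75 776] [-0.1405 -0.308 ] [-0.0443 -0.2891] [0.013  0.0792]
tray [282 187  21  24 194] [-0.1168 -0.2562] [-0.0778 -0.2247] [0.0002 0.0034]
tray [364 196  29  12 206] [-0.1059 -0.3996] [-0.0945 -0.3491] [-0.003   0.0189]
```

The gate is fully down at its original height, and the stop has not moved. The scraper was knocked about 5 cm aside but still stands upright on the bench. Handing in.

```bash
python3 -c "
from workcell import bot
print(bot.close_job())"
```

```text
the job is handed in; nothing more can be done
None
```

I handed the job in after about 35 s of the 200 s allowed, but it returned no verdict; by my measurements the gate is back fully down on its studs, the three offcuts at the start went into the tray (the gate hid two of them at my last look), the length stop is about 0.8 mm from the brass marker, the scraper stands upright on the bench (knocked about 5 cm aside during the run), and I never touched the cork block.

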